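# Refit the handwheel of the bench glue press

### The arm

A 6-joint arm with a two-finger parallel gripper is mounted at the origin on the work surface. World frame = base frame: x ahead of the robot, y to its left, z up, the work surface at z = 0. Lengths are in m, angles in rad, forces in N, time in s.
With the tool pointing down it reaches from about 0.3 to 0.75 m from the base axis. Payload 8.5 kg.
Tool frame: the origin (TCP) lies between the finger pads; the fingertips stand 22 mm ahead of it and the grasp point (between the pads) lies 3 mm ahead of it; x points along the fingers, y is the direction in which the jaws open and shut, and the axes are right-handed (so a half turn about x gives the same grasp; the last joint's range is limited). The gripper opens to 85 mm and grips with 20 to 120 N. Pads are 22 mm wide; open, the fingers measure 114 mm over their backs; the gripper's body (76 mm by 85 mm) begins 54 mm behind the grasp point. The pads swing forward as they close: fully open they stand 13 mm farther back than shut.
Start: joints at [-1.433, 0.381, 1.297, -0, 1.464, -0.215], TCP at [0.19, -0.516, 0.22] pointing down, gripper open.
Joint ranges: [-3.11, 3.11], [-0.89, 2.33], [0.22, 2.48], [-1.42, 4.56], [0.17, 2.85], [-2.88, 2.88]. Speed limits (rad/s): [2.39, 2.39, 3.14, 3.14, 3.14, 3.14].

### API

Orientations are given as a unit quaternion [x, y, z, w].
In Python, from plant import r gives the robot as it stands.
- The arm moves only by the tool apply_moves, never from a script. Its argument "rows" is a list of rows, each an object of numbers: "dx", "dy", "dz": the shift along the tool's x, y, z in mm; "rx", "ry", "rz": the turn, a rotation vector about the tool's x, y, z in rad; "fingers": the closure, from 0 (fully open) to 1 (shut). A call has 1 to 20 rows; each row shifts and turns the pose as measured when the row begins, along the tool's axes as they then stand; what a row does not reach is not made up. A row lasts 1/12 s, in which the tool goes at most 41.7 mm and 7.16 degrees, less where a joint would pass 70% of its speed; a pose out of reach is approached as far as the arm can. A call is refused whole if a number of a shift passes 41.7 or a number of a turn 0.125, either way. A call with a gripper value outside its range is refused whole. The fingers move at their own pace and stop on an object; the grip force is fixed at half the most. Time passes only in rows, so rows that do not move let the fingers close. It gives the time, the measured TCP pose, the force and the opening at its end, in the units of the state.
- r.read_state(): the state, without advancing time (a new reading comes with each control period).
- r.get_image(name): name is "scene" or "side" or "wrist"; returns the picture (384x512x3 uint8, red, green, blue); there is no depth.
- r.get_calibration(name): a dict with "fx", "fy", "cx", "cy" (pixels), "xyz" and "attitude" of the camera in the world. Camera axes: x right, y down, z forward; pixel columns grow to the right and rows downward; lengths in m; the calibration is good to about 2 mm. A picture is of the moment at which its call begins: read the wrist's pose just before it. get_calibration takes no time and is no camera call; for the wrist camera it gives the pose at the moment of the call.
- r.hand_in(): hands the job in, once; it reports no verdict.
The state is a dict: "time": time; "q": joint angles; "joint_velocities": joint speeds; "joint_efforts": joint torques, N m; "eef_pos": TCP position; "ee_rot": TCP orientation; "contact_force": force on the tool from outside, world axes, zero at the start; "torque": the same for the moment, N m; "grip_width": finger opening in m.
Only numpy, scipy, OpenCV 4.12 (cv2) and the standard library are available. Lean on these libraries where they do the work, as an engineer would, in place of code of your own. Each camera call takes 0.05 s, during which the arm holds its last target.

### The job

Draw the press's handwheel out from under the little bench shelf until its hub stands clear of the board, and let go of it there, flat on the bench. Then take it by the hub, lower it onto the splined shaft of the glue press without dropping it, and turn it under light pressure until it falls fully home on the collar. Let go of it, and leave the other things as they are.

Things in the scene. Friction and masses are not known exactly. Their poses are not given: they have to be found in the camera images.
- wheel: Loose aluminium handwheel, 0.3 to 0.6 kg, lying flat under the front of the bench shelf. Origin on its axis at the hub's underside, z up. Rim: outer radius 70, inner 58, 2 to 16 mm above the origin. Four spokes 11 mm wide along its +-x and +-y axes, top at 13 mm; black knob on the -x end. Under the hub four slots in a cross, below the spokes, 10 mm wide, 14 mm deep; through bore 18 mm.
- wheel_hub (a point): Grip point of the wheel's dark steel hub, on its axis 36 mm above its underside. The hub is round, 38 mm diameter, 0 to 48 mm high, free of spokes above 13 mm, so it can be gripped from above at any angle. Jaws opened wider than about 70 mm could meet the knob. The shelf board covers it at the start.
- wheel_knob (a point): Grip point of the wheel's upright black knob, 18 mm diameter, standing from 16 to 56 mm above the wheel's underside, 64 mm from the wheel's axis; this point is 44 mm above the wheel's underside, on the knob's axis. At the start it stands in the open, about 35 mm in front of the shelf's board, on the robot's side.
- riser: Fixed light wooden bench shelf: board 250 wide (y) by 170 mm deep (x), 77 to 93 mm above the bench, on two side walls 218 mm apart inside; front and back open. Origin on the bench; x points to the back, away from the robot, give or take 0.25 rad. The board's front edge is at x = -70 mm, its back edge at +100 mm.
- press_seat (a point): Centre of the top of the brass collar (42 mm diameter, 150 mm above the bench) on the fixed green glue press (base 140 x 200 mm, crosshead top at 134 mm, nuts on it up to 141 mm). The shaft stands upright here. With the wheel fully home, its underside lies on the collar, at this point.
- shaft_tip (a point): Tip of the press's steel shaft, 44 mm above the collar. The shaft does not turn. Round, 16 mm diameter up to 34 mm, then tapering to 7 mm. At its foot four keys in a cross, 7 mm wide, out to 15 mm from the axis, 0 to 12 mm above the collar. Their angle differs every time and has nothing to do with any axes given here: see it from above, or find it by turning the wheel.
- tin: Bystander: closed round tin, 60 mm diameter, 55 mm high, standing on the back of the shelf's board. Origin: centre of its underside. Leave alone.
- screwdriver: Bystander: screwdriver lying on the bench between shelf and press. Leave alone.
- hammer: Bystander: hammer lying out to the robot's right. Leave alone.
- offcut: Bystander: wood offcut 120 x 40 x 30 mm lying out to the robot's left. Leave alone.
- press: The fixed green glue press. Origin: centre of its base on the bench. Out of line with the keys, the wheel rests on them 12 mm above the collar, guided by the shaft; turned into line (fits every quarter turn, so at most an eighth of a turn either way, with about 6 degrees of play) it drops onto the collar.
There are look-alikes about, which are no part of the job. There is more than one size of the press; the job needs the largest. Of the things that look like the wheel, the larger one is meant.

How it is judged:
By the outcome, as a careful person would: the job done as asked, in the order asked, and still so for the second after the job is handed in, with the robot touching nothing.
It also fails if it takes over 64 s, if anything falls off the work surface, if the arm or the gripper's body presses on something with over 40 N, if the wrist force passes 120 N, or if a joint passes its speed limit or range.

## Working session

There is one attempt and no reset: what is moved stays moved. The work goes in short steps, Python scripts to look and compute and a tool call to move; the robot and the scene stay as the last step left them, time stands still between calls to the robot, and variables do not carry over. Pictures are saved under pics/ and viewed, and the job is handed in when it is done.

Besides the shell and the picture viewer there is one more tool, called after "Call:" as a command line: name --argument value ..., lists and objects as JSON in quotes. apply_moves: Moves the arm, as the interface text tells. Its arguments: {"type":"object","properties":{"rows":{"type":"array"}},"required":["rows"]}

```bash
ls; mkdir -p pics; python3 - <<'E'
from plant import r
import cv2
s=r.read_state()
for k,v in s.items(): print(k,v)
for n in ["scene","side","wrist"]:
    print(n,r.get_calibration(n))
    im=r.get_image(n); cv2.imwrite(f"pics/{n}0.png",cv2.cvtColor(im,cv2.COLOR_RGB2BGR))
E
```

```text
pics
time 0.0
q [-1.43334088e+00  3.81211565e-01  1.29824986e+00 -3.37702844e-05
  1.46360292e+00 -2.15305737e-01]
joint_velocities [-0.00119568 -0.00023296 -0.00101403  0.00050078  0.00019015  0.00024236]
joint_efforts [ 2.40818365e-03 -4.48459375e+01 -2.31273848e+01 -3.07425432e-05
  4.72880565e-03 -1.00981845e-05]
eef_pos [ 0.18996289 -0.51582687  0.21970711]
ee_rot [ 0.69614415  0.12459586 -0.69612738  0.12355509]
contact_force [ 0.71303516 -0.17883908  0.08450378]
torque [-0.01587888 -0.00269413 -0.01600936]
grip_width 0.08486594938484
scene {'fx': 482.1870699099189, 'fy': 482.1870699099189, 'cx': 261.62868659965994, 'cy': 195.1536411052166, 'xyz': array([1.18138342, 0.96245138, 1.15643344]), 'attitude': array([ 0.26051383,  0.87064717, -0.40115996, -0.11478994])}
side {'fx': 387.07452967412206, 'fy': 387.07452967412206, 'cx': 248.01437168764917, 'cy': 193.56632311995705, 'xyz': array([ 0.31636477, -0.98193569,  1.1746467 ]), 'attitude': array([ 0.92584001, -0.09955856,  0.04139602, -0.36220814])}
wrist {'fx': 344.95221651353023, 'fy': 344.95221651353023, 'cx': 258.62334618717404, 'cy': 187.70175065011642, 'xyz': array([ 0.26732659, -0.48750212,  0.37253682]), 'attitude': array([ 0.80885429, -0.56462728, -0.094136  ,  0.13449604])}
```

View pics/scene0.png

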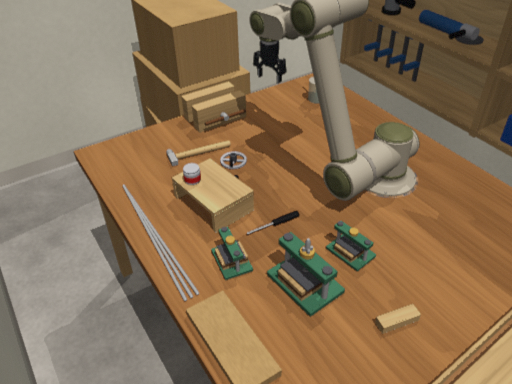

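View pics/side0.png

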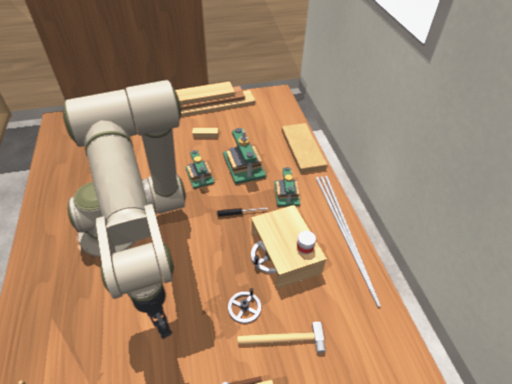

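View pics/wrist0.png

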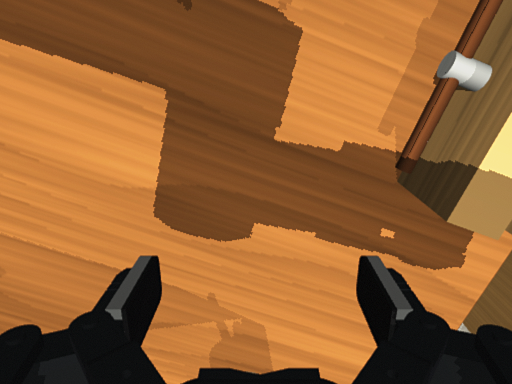

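The scene picture shows the big press at about (305,270), the shelf at (213,190) with the tin on it, and a small wheel in the open at (233,160). In the side picture the shelf is at (288,243). The target wheel's rim shows under its front at (262,257), and the small decoy wheel is at (244,307). I'll zoom in and measure.

```bash
cat > h.py <<'E'
import numpy as np, cv2
from scipy.spatial.transform import Rotation as R
from plant import r
def ray(c,u,v):
    d=R.from_quat(c["attitude"]).apply([(u-c["cx"])/c["fx"],(v-c["cy"])/c["fy"],1.0]); return np.array(c["xyz"]),d/np.linalg.norm(d)
def onz(c,u,v,z):
    o,d=ray(c,u,v); return o+d*(z-o[2])/d[2]
def two(c1,p1,c2,p2):
    o1,d1=ray(c1,*p1);o2,d2=ray(c2,*p2)
    A=np.stack([d1,-d2],1); t=np.linalg.lstsq(A,o2-o1,rcond=None)[0]
    a=o1+t[0]*d1;b=o2+t[1]*d2; return (a+b)/2,np.linalg.norm(a-b)
def proj(c,P):
    p=R.from_quat(c["attitude"]).inv().apply(np.asarray(P)-c["xyz"]); return np.array([c["cx"]+c["fx"]*p[...,0]/p[...,2],c["cy"]+c["fy"]*p[...,1]/p[...,2]]).T
def save(im,n,crop=None,s=1):
    im=cv2.cvtColor(im,cv2.COLOR_RGB2BGR)
    if crop: x0,x1,y0,y1=crop; im=im[y0:y1,x0:x1]
    im=cv2.resize(im,None,fx=s,fy=s,interpolation=cv2.INTER_CUBIC); cv2.imwrite(f"pics/{n}.png",im)
E
python3 - <<'E'
import cv2
a=cv2.imread('pics/side0.png')[195:325,185:345]; cv2.imwrite('pics/side0z.png',cv2.resize(a,None,fx=4.5,fy=4.5,interpolation=cv2.INTER_CUBIC))
a=cv2.imread('pics/side0.png')[120:220,180:310]; cv2.imwrite('pics/side0p.png',cv2.resize(a,None,fx=6,fy=6,interpolation=cv2.INTER_CUBIC))
a=cv2.imread('pics/scene0.png')[140:320,165:385]; cv2.imwrite('pics/scene0z.png',cv2.resize(a,None,fx=3,fy=3,interpolation=cv2.INTER_CUBIC))
E
```

```text
(no output)
```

View pics/side0z.png

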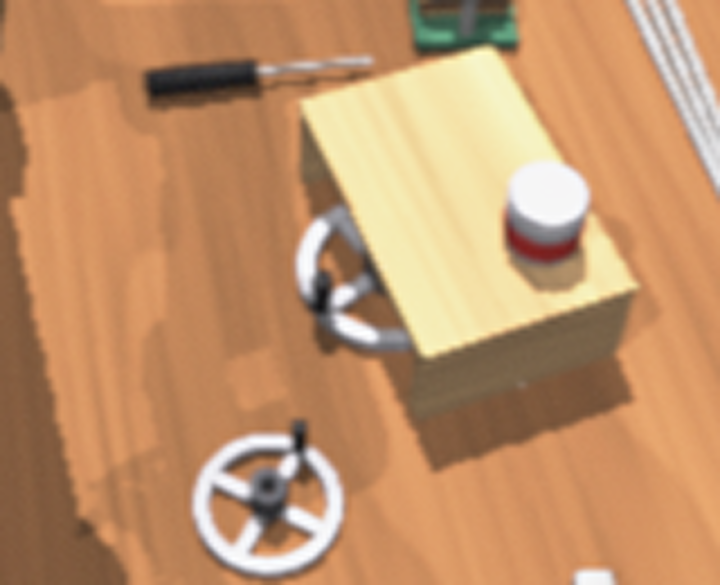

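View pics/side0p.png

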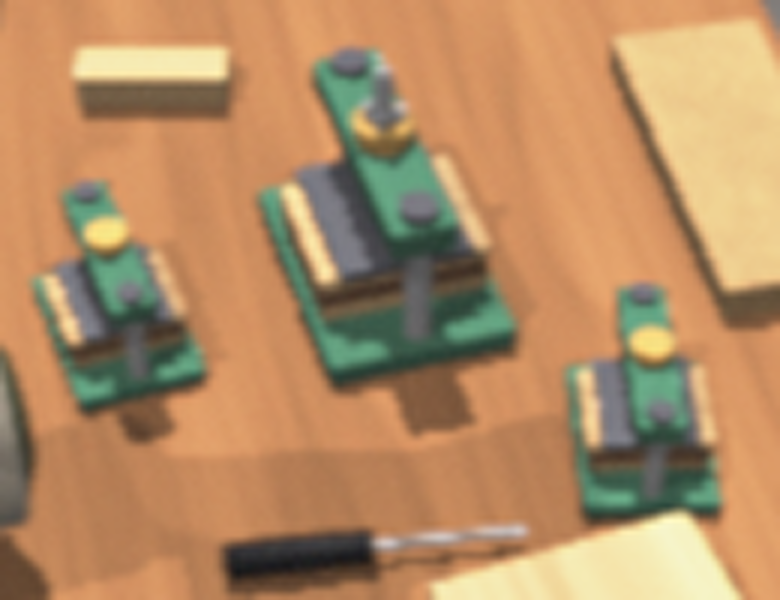

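View pics/scene0z.png

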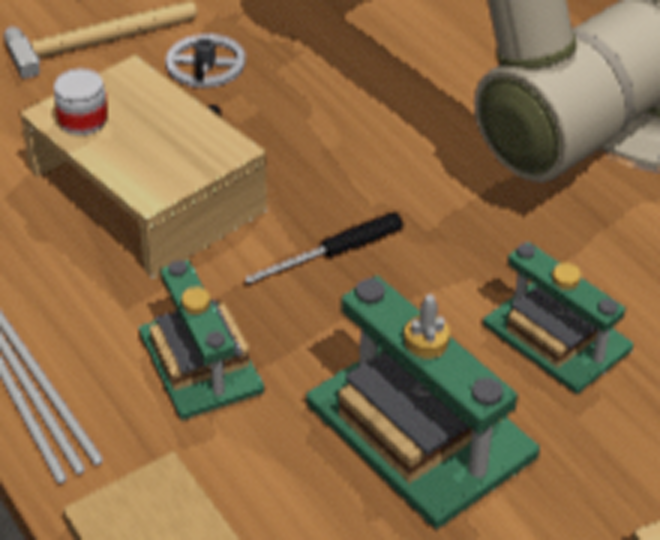

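```bash
python3 - <<'E'
from h import *
np.set_printoptions(precision=4,suppress=True)
S=r.get_calibration("side");C=r.get_calibration("scene")
f=lambda u,v:(u/4.5+185-.4,v/4.5+195-.4); g=lambda u,v:(u/6+180-.4,v/6+120-.4); h=lambda u,v:(u/3+165-.3,v/3+140-.3)
print("knob side z.056",onz(S,*f(322,278),.056),"scene",onz(C,*h(215,109),.056),two(S,f(322,278),C,h(215,109)))
cs=[onz(S,*f(*p),.093) for p in [(302,102),(427,357),(637,288),(490,47)]]
for c in cs: print("board",c)
cc=[onz(C,*h(*p),.093) for p in [(267,153),(138,56),(22,118),(148,215)]]
for c in cc: print("board scene",c)
print("tip",two(S,g(383,66),C,h(430,297)),onz(S,*g(383,66),.194),onz(C,*h(430,297),.194))
print("collar",onz(S,*g(385,128),.15),onz(C,*h(427,336),.15))
print("rim left edge side", onz(S,*f(298,262),.016))
E
```

```text
knob side z.056 [ 0.5075 -0.2645  0.056 ] scene [ 0.5094 -0.2577  0.056 ] (array([ 0.5077, -0.2619,  0.0523]), np.float64(0.0010041061931423483))
board [ 0.5236 -0.1224  0.093 ]
board [ 0.5589 -0.3687  0.093 ]
board [ 0.7249 -0.3455  0.093 ]
board [ 0.6879 -0.098   0.093 ]
board scene [ 0.5241 -0.1143  0.093 ]
board scene [ 0.5573 -0.3606  0.093 ]
board scene [ 0.7298 -0.3283  0.093 ]
board scene [ 0.6876 -0.0978  0.093 ]
tip (array([0.5717, 0.246 , 0.1946]), np.float64(0.0006820812344209904)) [0.5716 0.247  0.194 ] [0.5716 0.2455 0.194 ]
collar [0.5702 0.235  0.15  ] [0.5769 0.2517 0.15  ]
rim left edge side [ 0.4992 -0.2202  0.016 ]
```

```bash
cat >> h.py <<'E'
np.set_printoptions(precision=4,suppress=True)
def tgtR(xdir,ydir):
    x=np.array(xdir,float);x/=np.linalg.norm(x);y=np.array(ydir,float);y-=x*(x@y);y/=np.linalg.norm(y)
    return R.from_matrix(np.stack([x,y,np.cross(x,y)],1))
def plan(pos,Rt):
    s=r.read_state();Rc=R.from_quat(s["ee_rot"]);d=np.array(pos)-s["eef_pos"]
    rv=(Rc.inv()*Rt).as_rotvec()
    print("t",round(s["time"],2),"pos",s["eef_pos"],"q",s["q"],"w",s["grip_width"],"F",s["contact_force"])
    print("rotvec tool",rv,"shift before turn mm",Rc.inv().apply(d)*1e3,"shift after turn mm",Rt.inv().apply(d)*1e3)
E
python3 - <<'E'
from h import *
s=r.read_state();print(R.from_quat(s["ee_rot"]).as_matrix())
e=np.array([.9906,.136,0]) # shelf x
l=np.array([-.136,.9906,0])
t=.2
xd=np.array([0,0,-np.cos(t)])+np.sin(t)*e
for sg in (1,-1):
    Rt=tgtR(xd,sg*l)
    K=np.array([.508,-.262,.045])
    plan(K+np.array([0,0,.06])-.003*xd,Rt)
S=r.get_calibration("side")
f=lambda u,v:(u/4.5+185-.4,v/4.5+195-.4)
print("decoy rim",onz(S,*f(268,505),.01),onz(S,*f(194,505),.01),onz(S,*f(343,505),.01))
print("hub dark",onz(S,*f(372,275),.03), "spoke mid",onz(S,*f(350,293),.013),"spoke2",onz(S,*f(343,215),.013))
for p in [(298,262),(312,232),(345,330),(400,345),(315,300)]: print(onz(S,*f(*p),.014))
E
```

```text
[[-0.0002  0.3455 -0.9384]
 [ 0.0011 -0.9384 -0.3455]
 [-1.     -0.001  -0.0002]]
t 0.15 pos [ 0.19   -0.5159  0.2199] q [-1.4333  0.3811  1.298  -0.      1.4636 -0.2153] w 0.08542577032435326 F [-0.0106 -1.1633 -0.1432]
rotvec tool [-2.9116 -0.0333  0.292 ] shift before turn mm [ 112.1475 -128.4011 -385.5483] shift after turn mm [179.0291 208.2933 319.8029]
t 0.15 pos [ 0.19   -0.5159  0.2199] q [-1.4333  0.3811  1.298  -0.      1.4636 -0.2153] w 0.08542577032435326 F [-0.0106 -1.1633 -0.1432]
rotvec tool [0.2155 0.1991 0.0227] shift before turn mm [ 112.1475 -128.4011 -385.5483] shift after turn mm [ 179.0291 -208.2933 -319.8029]
decoy rim [ 0.4336 -0.4144  0.01  ] [ 0.3817 -0.4032  0.01  ] [ 0.4861 -0.4258  0.01  ]
hub dark [ 0.5507 -0.2534  0.03  ] spoke mid [ 0.5332 -0.2551  0.013 ] spoke2 [ 0.5454 -0.1814  0.013 ]
[ 0.4995 -0.2189  0.014 ]
[ 0.5168 -0.1931  0.014 ]
[ 0.5212 -0.2875  0.014 ]
[ 0.5592 -0.3094  0.014 ]
[ 0.5047 -0.2562  0.014 ]
```

Call:
apply_moves --rows '[{"rx": 0.072, "ry": 0.066, "rz": 0.008}, {"rx": 0.072, "ry": 0.066, "rz": 0.008}, {"rx": 0.072, "ry": 0.066, "rz": 0.008}, {"dx": 12, "dy": -14, "dz": -21}, {"dx": 12, "dy": -14, "dz": -21}, {"dx": 12, "dy": -14, "dz": -21}, {"dx": 12, "dy": -14, "dz": -21}, {"dx": 12, "dy": -14, "dz": -21}, {"dx": 12, "dy": -14, "dz": -21}, {"dx": 12, "dy": -14, "dz": -21}, {"dx": 12, "dy": -14, "dz": -21}, {"dx": 12, "dy": -14, "dz": -21}, {"dx": 12, "dy": -14, "dz": -21}, {"dx": 12, "dy": -14, "dz": -21}, {"dx": 12, "dy": -14, "dz": -21}, {"dx": 12, "dy": -14, "dz": -21}, {"dx": 12, "dy": -14, "dz": -21}, {}]'

```text
invalid input at $.rows[0]: expected keys dx, dy, dz, rx, ry, rz, fingers
```

```bash
cat > kn.py <<'E'
from h import *
import sys
e=np.array([.9906,.136,0]);l=np.array([-.136,.9906,0]);t=.2
xd=np.array([0,0,-np.cos(t)])+np.sin(t)*e
def kn(K,dz):
    plan(np.array(K)+np.array([0,0,dz])-.003*xd,tgtR(xd,-l))
E
python3 - <<'E'
from kn import *
kn([.508,-.262,.045],.06)
c=r.get_calibration("wrist"); save(r.get_image("wrist"),"w1")
print(proj(c,[[.508,-.262,.056]]))
E
```

```text
t 0.15 pos [ 0.19   -0.5159  0.2199] q [-1.4333  0.3811  1.298  -0.      1.4636 -0.2153] w 0.08542577032435326 F [-0.0106 -1.1633 -0.1432]
rotvec tool [0.2155 0.1991 0.0227] shift before turn mm [ 112.1475 -128.4011 -385.5483] shift after turn mm [ 179.0291 -208.2933 -319.8029]
[[  38.0142 -480.6403]]
```

View pics/w1.png

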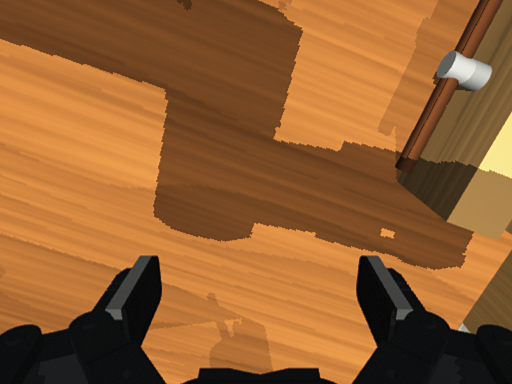

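The call was refused because every key has to be given, so the arm hasn't moved (same wrist view as before).

Call:
apply_moves --rows '[{"dx": 0, "dy": 0, "dz": 0, "rx": 0.072, "ry": 0.066, "rz": 0.008, "fingers": 0}, {"dx": 0, "dy": 0, "dz": 0, "rx": 0.072, "ry": 0.066, "rz": 0.008, "fingers": 0}, {"dx": 0, "dy": 0, "dz": 0, "rx": 0.072, "ry": 0.066, "rz": 0.008, "fingers": 0}, {"dx": 12, "dy": -14, "dz": -21, "rx": 0, "ry": 0, "rz": 0, "fingers": 0}, {"dx": 12, "dy": -14, "dz": -21, "rx": 0, "ry": 0, "rz": 0, "fingers": 0}, {"dx": 12, "dy": -14, "dz": -21, "rx": 0, "ry": 0, "rz": 0, "fingers": 0}, {"dx": 12, "dy": -14, "dz": -21, "rx": 0, "ry": 0, "rz": 0, "fingers": 0}, {"dx": 12, "dy": -14, "dz": -21, "rx": 0, "ry": 0, "rz": 0, "fingers": 0}, {"dx": 12, "dy": -14, "dz": -21, "rx": 0, "ry": 0, "rz": 0, "fingers": 0}, {"dx": 12, "dy": -14, "dz": -21, "rx": 0, "ry": 0, "rz": 0, "fingers": 0}, {"dx": 12, "dy": -14, "dz": -21, "rx": 0, "ry": 0, "rz": 0, "fingers": 0}, {"dx": 12, "dy": -14, "dz": -21, "rx": 0, "ry": 0, "rz": 0, "fingers": 0}, {"dx": 12, "dy": -14, "dz": -21, "rx": 0, "ry": 0, "rz": 0, "fingers": 0}, {"dx": 12, "dy": -14, "dz": -21, "rx": 0, "ry": 0, "rz": 0, "fingers": 0}, {"dx": 12, "dy": -14, "dz": -21, "rx": 0, "ry": 0, "rz": 0, "fingers": 0}, {"dx": 0, "dy": 0, "dz": 0, "rx": 0, "ry": 0, "rz": 0, "fingers": 0}]'

```text
time: 1.53
eef_pos: [0.4522, -0.3071, 0.1248]
ee_rot: [0.775, 0.046, -0.629, 0.036]
contact_force: [-0.4, 0.2, -0.3]
grip_width: 0.0855
```

```bash
python3 - <<'E'
from kn import *
kn([.508,-.262,.045],.06)
c=r.get_calibration("wrist"); save(r.get_image("wrist"),"w2")
print(proj(c,[[.508,-.262,.056]]))
E
```

```text
t 1.53 pos [ 0.4522 -0.3071  0.1248] q [-0.9029  0.4081  1.5773  0.2037  1.0575  0.4589] w 0.08547531852955532 F [-0.4469  0.1589 -0.3179]
rotvec tool [-0.0188 -0.0071 -0.0018] shift before turn mm [ 28.8923 -38.1594 -55.383 ] shift after turn mm [ 28.5676 -37.0593 -56.2911]
[[201.4936 127.6975]]
```

View pics/w2.png

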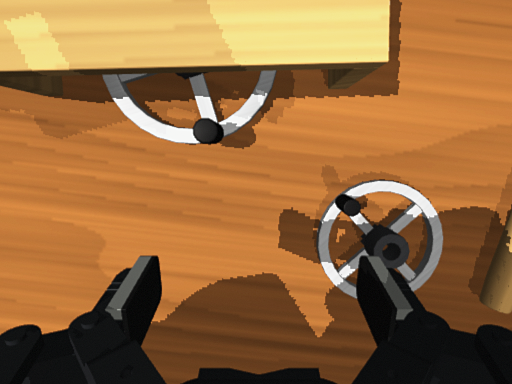

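```bash
python3 - <<'E'
from kn import *
c=r.get_calibration("wrist")
k=onz(c,208.5,130,.056);print("knob",k, "rim front",onz(c,190,143,.010))
print("board edge (bottom .077)",onz(c,0,72,.077),onz(c,388,63,.077),"top",onz(c,388,63,.093))
print("rim left",onz(c,104,75,.016),"right",onz(c,276,72,.016),"spoke",onz(c,198,80,.013),onz(c,212,118,.013))
kn([k[0],k[1],.045],.04)
E
```

```text
knob [ 0.5061 -0.2682  0.056 ] rim front [ 0.4952 -0.2475  0.01  ]
board edge (bottom .077) [ 0.5253 -0.143   0.077 ] [ 0.5577 -0.3745  0.077 ] top [ 0.5534 -0.3692  0.093 ]
rim left [ 0.5396 -0.1777  0.016 ] right [ 0.5573 -0.3098  0.016 ] spoke [ 0.5448 -0.2498  0.013 ] [ 0.5169 -0.2637  0.013 ]
t 1.58 pos [ 0.4512 -0.3084  0.1253] q [-0.9057  0.4072  1.5769  0.2031  1.0583  0.4566] w 0.08576621255473482 F [ 0.1822 -0.6165  0.0914]
rotvec tool [-0.0187 -0.0069 -0.003 ] shift before turn mm [ 48.6207 -33.4721 -49.6864] shift after turn mm [ 48.371  -32.3904 -50.6378]
```

Call:
apply_moves --rows '[{"dx": 6, "dy": -8, "dz": -12.5, "rx": -0.019, "ry": -0.007, "rz": -0.003, "fingers": 0}, {"dx": 6, "dy": -8, "dz": -12.5, "rx": 0, "ry": 0, "rz": 0, "fingers": 0}, {"dx": 6, "dy": -8, "dz": -12.5, "rx": 0, "ry": 0, "rz": 0, "fingers": 0}, {"dx": 6, "dy": -8, "dz": -12.5, "rx": 0, "ry": 0, "rz": 0, "fingers": 0}, {"dx": 0, "dy": 0, "dz": 0, "rx": 0, "ry": 0, "rz": 0, "fingers": 0}]'

```text
time: 2.0
eef_pos: [0.5002, -0.2719, 0.1122]
ee_rot: [0.772, 0.051, -0.632, 0.043]
contact_force: [0.3, 0.4, -0.1]
grip_width: 0.0858
```

```bash
python3 - <<'E'
from kn import *
kn([.507,-.267,.045],.0)
c=r.get_calibration("wrist"); save(r.get_image("wrist"),"w3")
print(proj(c,[[.508,-.267,.056]]))
E
```

```text
t 2.0 pos [ 0.5002 -0.2719  0.1122] q [-0.7814  0.4542  1.5377  0.1822  1.0327  0.5703] w 0.08576527719957548 F [ 0.3287  0.362  -0.0501]
rotvec tool [-0.0015  0.0006 -0.0028] shift before turn mm [64.2919 -4.074   6.0879] shift after turn mm [64.2993 -3.9049  6.1209]
[[252.1512 207.0512]]
```

View pics/w3.png

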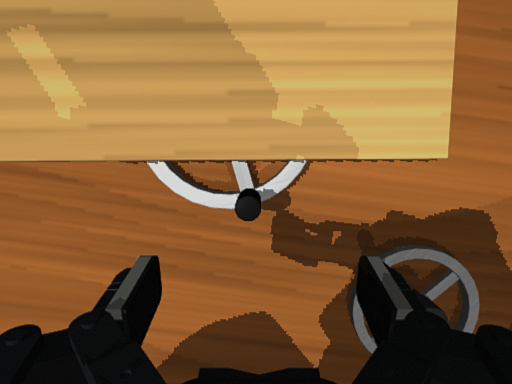

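Call:
apply_moves --rows '[{"dx": 16, "dy": -1.7, "dz": 1, "rx": 0, "ry": 0, "rz": 0, "fingers": 0}, {"dx": 16, "dy": -1.7, "dz": 1, "rx": 0, "ry": 0, "rz": 0, "fingers": 0}, {"dx": 16, "dy": -1.7, "dz": 1, "rx": 0, "ry": 0, "rz": 0, "fingers": 0}, {"dx": 12, "dy": -1.7, "dz": 1, "rx": 0, "ry": 0, "rz": 0, "fingers": 0}, {"dx": 0, "dy": 0, "dz": 0, "rx": 0, "ry": 0, "rz": 0, "fingers": 0}]'

```text
time: 2.47
eef_pos: [0.5038, -0.2715, 0.0536]
ee_rot: [0.773, 0.047, -0.631, 0.044]
contact_force: [-1.5, 0.1, -0.3]
grip_width: 0.0856
```

```bash
python3 - <<'E'
from kn import *
kn([.509,-.264,.045],.0)
c=r.get_calibration("wrist"); save(r.get_image("wrist"),"w4")
save(r.get_image("side"),"s4",(200,330,195,310),5)
E
```

```text
t 2.47 pos [ 0.5038 -0.2715  0.0536] q [-0.7745  0.536   1.6017  0.1981  0.8811  0.5488] w 0.08563890577714668 F [-1.4685  0.074  -0.3274]
rotvec tool [-0.0048 -0.0015 -0.0101] shift before turn mm [ 6.551  -6.8181 -4.297 ] shift after turn mm [ 6.6135 -6.7307 -4.3389]
```

View pics/w4.png

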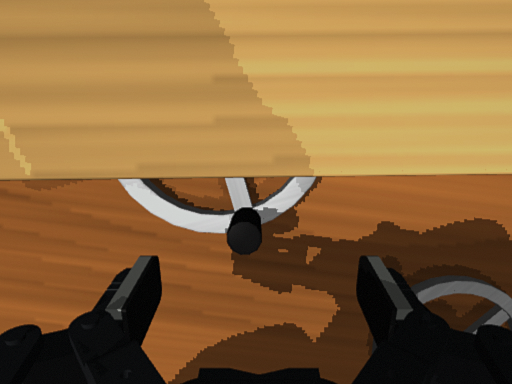

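View pics/s4.png

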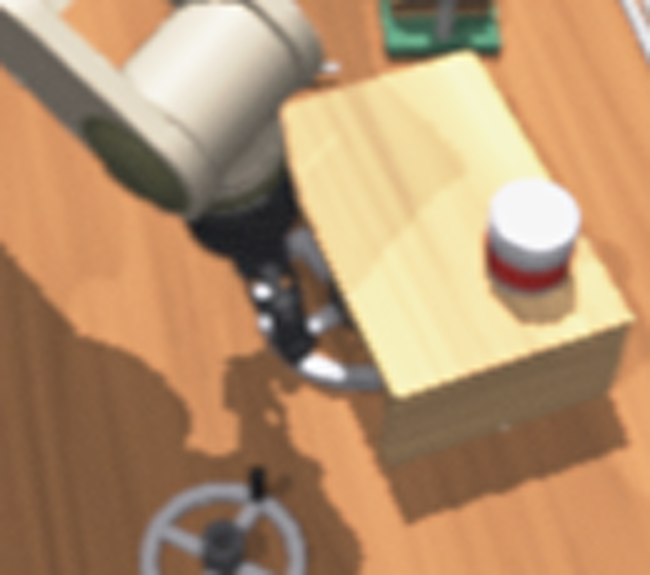

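```bash
python3 - <<'E'
from kn import *
c=r.get_calibration("wrist");k=onz(c,244,234,.056);print(k)
kn([k[0],k[1],.045],0)
E
```

```text
[ 0.5093 -0.2646  0.056 ]
t 2.57 pos [ 0.5047 -0.2722  0.0556] q [-0.7744  0.5336  1.599   0.1979  0.8829  0.5495] w 0.08529856995360881 F [ 0.4417  0.5912 -0.7035]
rotvec tool [-0.0045 -0.0035 -0.0126] shift before turn mm [ 8.3769 -7.031  -3.3224] shift after turn mm [ 8.4529 -6.9101 -3.3829]
```

Call:
apply_moves --rows '[{"dx": 4, "dy": -4, "dz": -2, "rx": 0, "ry": 0, "rz": 0, "fingers": 0}, {"dx": 3.5, "dy": -3, "dz": -1.5, "rx": 0, "ry": 0, "rz": 0, "fingers": 0.3}, {"dx": 0, "dy": 0, "dz": 0, "rx": 0, "ry": 0, "rz": 0, "fingers": 1}, {"dx": 0, "dy": 0, "dz": 0, "rx": 0, "ry": 0, "rz": 0, "fingers": 1}, {"dx": 0, "dy": 0, "dz": 0, "rx": 0, "ry": 0, "rz": 0, "fingers": 1}, {"dx": 0, "dy": 0, "dz": 0, "rx": 0, "ry": 0, "rz": 0, "fingers": 1}, {"dx": 0, "dy": 0, "dz": 0, "rx": 0, "ry": 0, "rz": 0, "fingers": 1}, {"dx": 0, "dy": 0, "dz": 0, "rx": 0, "ry": 0, "rz": 0, "fingers": 1}, {"dx": 0, "dy": 0, "dz": 0, "rx": 0, "ry": 0, "rz": 0, "fingers": 1}, {"dx": 0, "dy": 0, "dz": 0, "rx": 0, "ry": 0, "rz": 0, "fingers": 1}, {"dx": 0, "dy": 0, "dz": 0, "rx": 0, "ry": 0, "rz": 0, "fingers": 1}, {"dx": 0, "dy": 0, "dz": 0, "rx": 0, "ry": 0, "rz": 0, "fingers": 1}]'

```text
time: 3.57
eef_pos: [0.5096, -0.2666, 0.0525]
ee_rot: [0.775, 0.044, -0.628, 0.047]
contact_force: [0.6, 0.9, -0.8]
grip_width: 0.0001
```

```bash
python3 - <<'E'
from kn import *
kn([.509,-.2645,.045],.0)
c=r.get_calibration("wrist"); save(r.get_image("wrist"),"w5")
Rc=R.from_quat(r.read_state()["ee_rot"]);print("world -x in tool",Rc.inv().apply([-1,0,0]))
E
```

```text
t 3.57 pos [ 0.5096 -0.2666  0.0525] q [-0.7597  0.5377  1.6039  0.1978  0.8644  0.5624] w 0.0001118262570693517 F [ 0.5574  0.8969 -0.8483]
rotvec tool [-0.0043 -0.0078 -0.0185] shift before turn mm [ 4.2824 -2.2425  1.8258] shift after turn mm [ 4.3372 -2.1707  1.7826]
world -x in tool [-0.2068 -0.128   0.97  ]
```

View pics/w5.png

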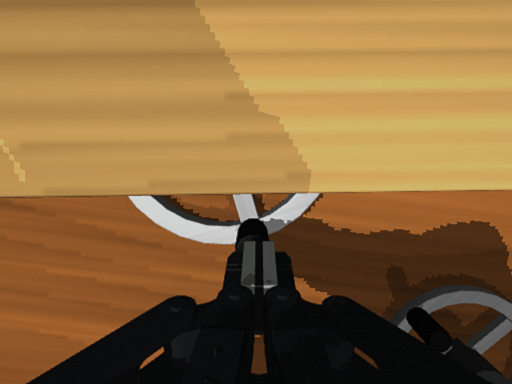

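```bash
python3 - <<'E'
from kn import *
c=r.get_calibration("wrist");s=r.read_state();x=R.from_quat(s["ee_rot"]).as_matrix()
for a in (-.03,0,.003,.022): print(a,proj(c,s["eef_pos"]+a*x[:,0]), proj(c,s["eef_pos"]+a*x[:,0]+.011*x[:,2]), proj(c,s["eef_pos"]+a*x[:,0]-.011*x[:,2]))
print(x)
print("knob top",onz(c,253,231,.056), onz(c,253,225,.056),onz(c,253,225,.04))
save(r.get_image("wrist"),"w5z",(180,330,180,300),5)
save(r.get_image("side"),"s5z",(210,330,205,305),6)
E
```

```text
-0.03 [258.0986 279.306 ] [258.1288 301.57  ] [258.0668 255.904 ]
0 [258.1235 244.5737] [258.1483 263.9335] [258.0976 224.3917]
0.003 [258.1256 241.7228] [258.1499 260.8307] [258.1002 221.8169]
0.022 [258.1371 225.6225] [258.159  243.2691] [258.1144 207.3092]
[[ 0.2068  0.128  -0.97  ]
 [ 0.0098 -0.9916 -0.1288]
 [-0.9783  0.0171 -0.2063]]
knob top [ 0.517  -0.2631  0.056 ] [ 0.5199 -0.2627  0.056 ] [ 0.5162 -0.2632  0.04  ]
```

View pics/w5z.png

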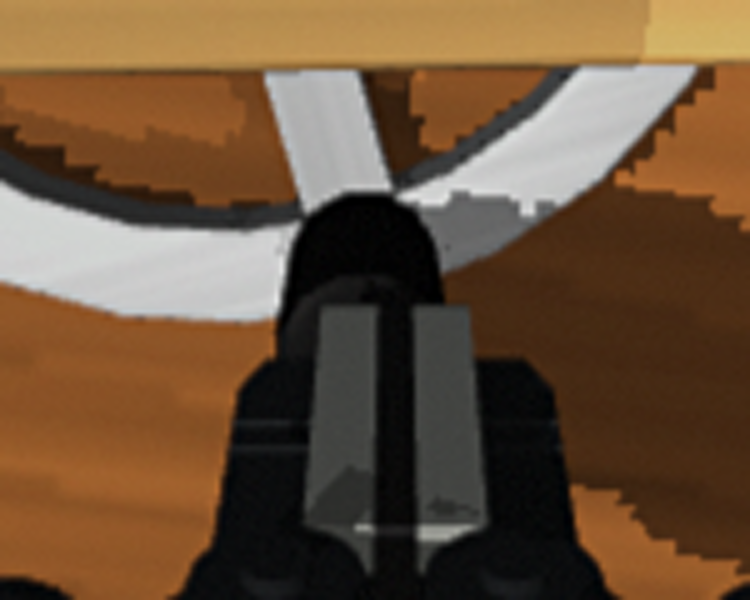

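View pics/s5z.png

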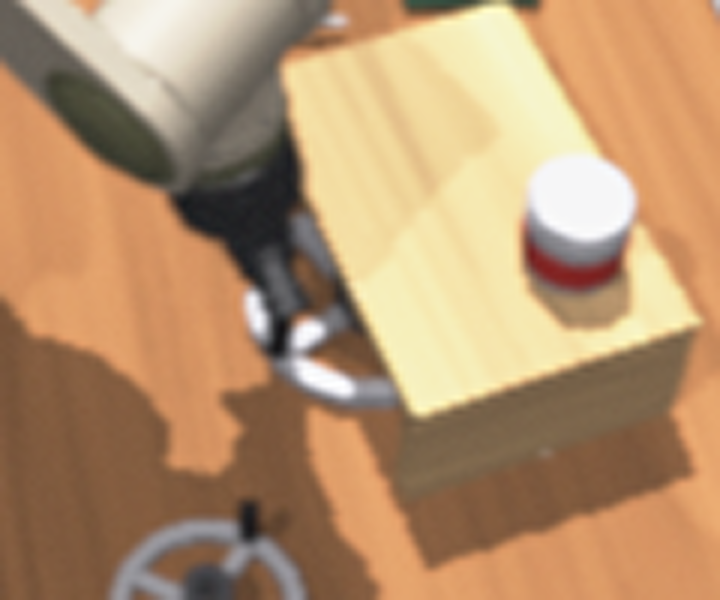

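```bash
python3 - <<'E'
from kn import *
c=r.get_calibration("wrist");s=r.read_state();Rt=R.from_quat(s["ee_rot"]);Rc=R.from_quat(c["attitude"])
print("cam in tool mm",Rt.inv().apply(c["xyz"]-s["eef_pos"])*1e3,"cam axes in tool\n",(Rt.inv()*Rc).as_matrix())
for z in (-.011,0,.011):
  for a in (-.03,-.015,0,.009,.022):
    print(z,a,proj(c,s["eef_pos"]+Rt.apply([a,.0425,z])),proj(c,s["eef_pos"]+Rt.apply([a,-.0425,z])))
for row in (241,247,252): print(row,onz(c,252.5,row,.056))
E
```

```text
cam in tool mm [-152.986     0.1588  -82.2561] cam axes in tool
 [[-0.001  -0.324   0.9461]
 [ 1.     -0.001   0.0007]
 [ 0.0007  0.9461  0.324 ]]
-0.011 -0.03 [363.1584 255.7752] [152.88   256.0084]
-0.011 -0.015 [353.4705 238.5781] [162.6156 238.7828]
-0.011 0 [345.4207 224.2889] [170.7044 224.471 ]
-0.011 0.009 [341.2126 216.8191] [174.9327 216.9897]
-0.011 0.022 [335.8048 207.2197] [180.3662 207.376 ]
0 -0.03 [360.5715 279.1763] [155.5339 279.414 ]
0 -0.015 [351.3367 260.257 ] [164.8091 260.4656]
0 0 [343.6309 244.4701] [172.548  244.6558]
0 0.009 [339.5909 236.1933] [176.6052 236.3673]
0 0.022 [334.3871 225.5323] [181.8309 225.6917]
0.011 -0.03 [358.1104 301.4396] [158.0587 301.681 ]
0.011 -0.015 [349.2975 280.9747] [166.9053 281.1868]
0.011 0 [341.9141 263.8292] [174.3165 264.018 ]
0.011 0.009 [338.0322 254.8149] [178.2128 254.9918]
0.011 0.022 [333.021  243.1783] [183.2423 243.3404]
241 [ 0.512  -0.2635  0.056 ]
247 [ 0.509  -0.2639  0.056 ]
252 [ 0.5066 -0.2642  0.056 ]
```

```bash
python3 - <<'E'
from kn import *
s=r.read_state();Rt=R.from_quat(s["ee_rot"])
for n,crop in (("side",(225,305,215,290)),("scene",(190,280,140,215))):
    c=r.get_calibration(n);im=r.get_image(n).copy();x0,x1,y0,y1=crop
    b=cv2.resize(im[y0:y1,x0:x1],None,fx=8,fy=8,interpolation=cv2.INTER_CUBIC)
    for P,col in (([.509,-.264,.056],(255,0,0)),([.509,-.264,.016],(255,0,0)),(s["eef_pos"]+Rt.apply([.022,0,0]),(0,255,0)),(s["eef_pos"]+Rt.apply([-.017,0,0]),(0,255,255)),(s["eef_pos"]+Rt.apply([-.057,0,0]),(255,0,255))):
        p=(proj(c,P)-[x0,y0]+.5)*8; cv2.circle(b,(int(p[0]),int(p[1])),4,col,-1)
    cv2.imwrite(f"pics/{n}5m.png",cv2.cvtColor(b,cv2.COLOR_RGB2BGR))
E
```

```text
(no output)
```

View pics/side5m.png

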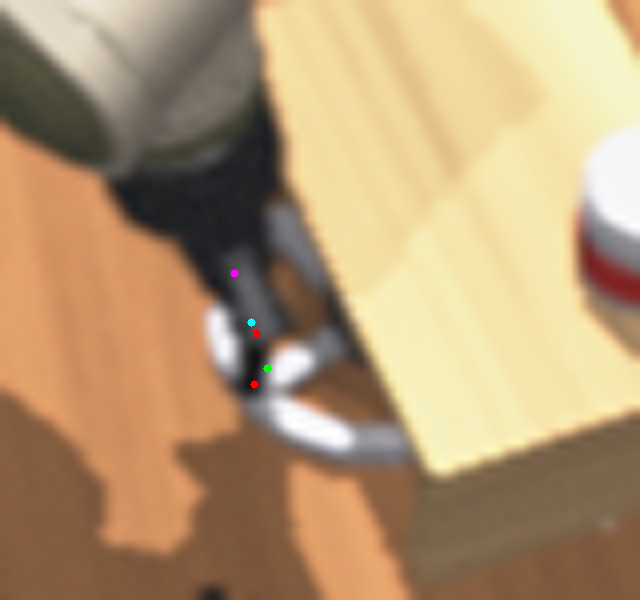

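View pics/scene5m.png

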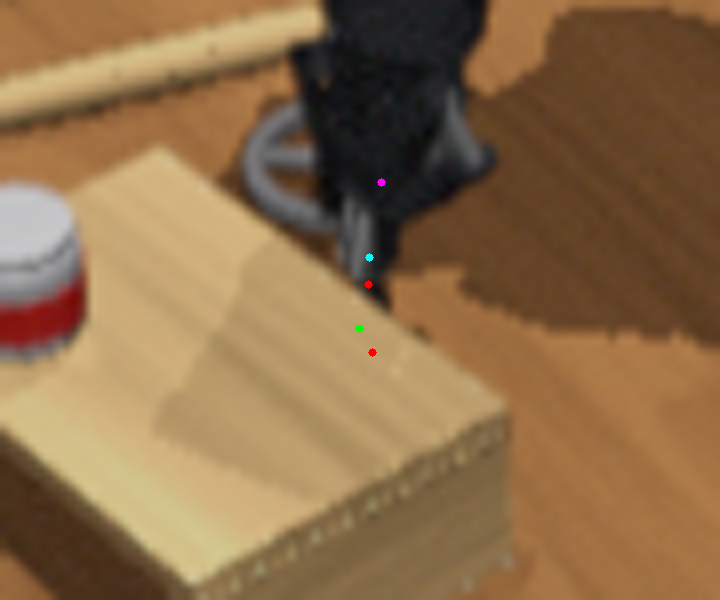

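```bash
python3 - <<'E'
from kn import *
s=r.read_state();Rt=R.from_quat(s["ee_rot"])
S=r.get_calibration("side");C=r.get_calibration("scene")
P,e=two(S,(225+270/8-.5,215+328/8-.5),C,(190+355/8-.5,140+280/8-.5))
print(P,e,Rt.inv().apply(P-s["eef_pos"])*1e3)
E
```

```text
[ 0.5148 -0.2656  0.0605] 0.0006205122832256578 [-6.6621 -0.2182 -6.8734]
```

Call:
apply_moves --rows '[{"dx": -10, "dy": 0, "dz": 0, "rx": 0, "ry": 0, "rz": 0, "fingers": 1}, {"dx": -4, "dy": -3, "dz": 20, "rx": 0, "ry": 0, "rz": 0, "fingers": 1}, {"dx": -4, "dy": -3, "dz": 20, "rx": 0, "ry": 0, "rz": 0, "fingers": 1}, {"dx": -4, "dy": -3, "dz": 20, "rx": 0, "ry": 0, "rz": 0, "fingers": 1}, {"dx": 17, "dy": 0, "dz": 3.5, "rx": 0, "ry": 0, "rz": 0, "fingers": 1}, {"dx": 17, "dy": 0, "dz": 3.5, "rx": 0, "ry": 0, "rz": 0, "fingers": 1}, {"dx": 17, "dy": 0, "dz": 3.5, "rx": 0, "ry": 0, "rz": 0, "fingers": 1}, {"dx": 0, "dy": 0, "dz": 0, "rx": 0, "ry": 0, "rz": 0, "fingers": 1}]'

```text
time: 4.48
eef_pos: [0.4444, -0.2682, 0.0144]
ee_rot: [0.777, 0.042, -0.626, 0.05]
contact_force: [0.0, 0.4, -0.0]
grip_width: -0.0003
```

```bash
python3 - <<'E'
from kn import *
s=r.read_state();print(s["eef_pos"],s["contact_force"])
save(r.get_image("wrist"),"w6")
save(r.get_image("side"),"s6",(195,305,215,295),6)
E
```

```text
[ 0.4444 -0.2682  0.0144] [ 0.0372  0.3752 -0.0117]
```

View pics/w6.png

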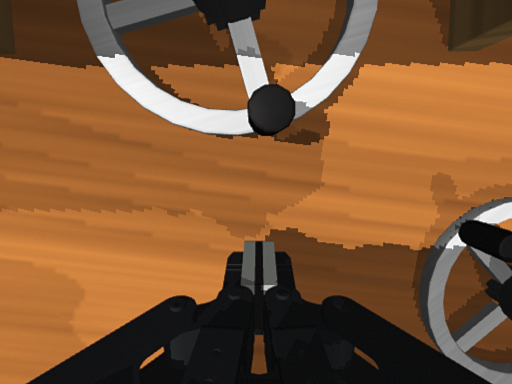

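View pics/s6.png

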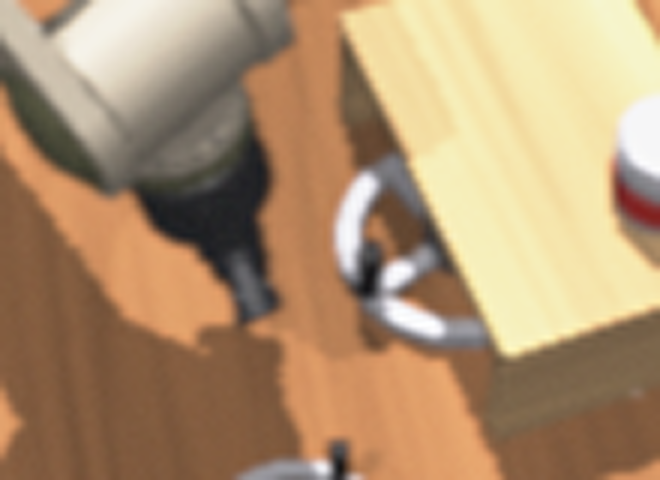

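Call:
apply_moves --rows '[{"dx": 6, "dy": 0, "dz": 1.2, "rx": 0, "ry": 0, "rz": 0, "fingers": 1}, {"dx": 5, "dy": 0, "dz": 1, "rx": 0, "ry": 0, "rz": 0, "fingers": 1}, {"dx": 0, "dy": 0, "dz": 0, "rx": 0, "ry": 0, "rz": 0, "fingers": 1}]'

```text
time: 4.83
eef_pos: [0.4469, -0.2703, 0.0075]
ee_rot: [0.779, 0.041, -0.624, 0.053]
contact_force: [0.1, 0.5, 0.4]
grip_width: 0.0001
```

Call:
apply_moves --rows '[{"dx": 4, "dy": 0, "dz": 0.8, "rx": 0, "ry": 0, "rz": 0, "fingers": 1}, {"dx": 0, "dy": 0, "dz": 0, "rx": 0, "ry": 0, "rz": 0, "fingers": 1}]'

```text
time: 5.0
eef_pos: [0.4474, -0.2707, 0.0037]
ee_rot: [0.779, 0.04, -0.624, 0.053]
contact_force: [0.4, -0.1, 0.6]
grip_width: 0.0004
```

Call:
apply_moves --rows '[{"dx": 4, "dy": 0, "dz": 0.8, "rx": 0, "ry": 0, "rz": 0, "fingers": 1}, {"dx": 0, "dy": 0, "dz": 0, "rx": 0, "ry": 0, "rz": 0, "fingers": 1}]'

```text
time: 5.17
eef_pos: [0.4477, -0.2708, -0.0005]
ee_rot: [0.779, 0.04, -0.623, 0.053]
contact_force: [-0.3, 0.4, -0.1]
grip_width: -0.0001
```

Call:
apply_moves --rows '[{"dx": 4, "dy": 0, "dz": 0.8, "rx": 0, "ry": 0, "rz": 0, "fingers": 1}, {"dx": 0, "dy": 0, "dz": 0, "rx": 0, "ry": 0, "rz": 0, "fingers": 1}]'

```text
time: 5.33
eef_pos: [0.4478, -0.271, -0.005]
ee_rot: [0.779, 0.04, -0.623, 0.053]
contact_force: [-0.0, -0.4, 0.4]
grip_width: 0.0001
```

```bash
python3 - <<'E'
from kn import *
s=r.read_state();print(s["eef_pos"],s["contact_force"])
save(r.get_image("wrist"),"w7")
save(r.get_image("side"),"s7",(195,305,215,295),6)
E
```

```text
[ 0.4478 -0.271  -0.005 ] [-0.0314 -0.4137  0.4058]
```

View pics/s7.png

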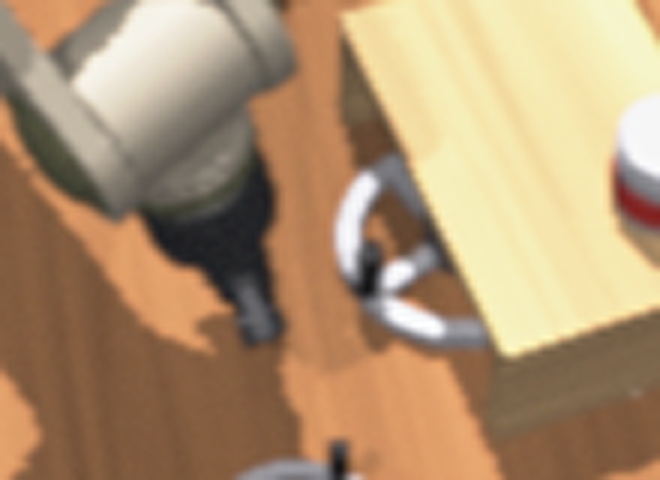

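Call:
apply_moves --rows '[{"dx": 3, "dy": 0, "dz": 0.6, "rx": 0, "ry": 0, "rz": 0, "fingers": 1}, {"dx": 0, "dy": 0, "dz": 0, "rx": 0, "ry": 0, "rz": 0, "fingers": 1}]'

```text
time: 5.6
eef_pos: [0.4482, -0.2714, -0.0076]
ee_rot: [0.779, 0.04, -0.623, 0.054]
contact_force: [-0.0, 0.1, -0.8]
grip_width: 0.0001
```

Call:
apply_moves --rows '[{"dx": 3, "dy": 0, "dz": 0.6, "rx": 0, "ry": 0, "rz": 0, "fingers": 1}, {"dx": 0, "dy": 0, "dz": 0, "rx": 0, "ry": 0, "rz": 0, "fingers": 1}]'

```text
time: 5.77
eef_pos: [0.4486, -0.2717, -0.0091]
ee_rot: [0.78, 0.04, -0.622, 0.054]
contact_force: [-3.2, 1.2, 7.6]
grip_width: 0.0001
```

```bash
sed -i 's/-.003\*xd/+.030*xd/' kn.py; python3 - <<'E'
from kn import *
kn([.509,-.264,.045],.0)
kn([.509,-.264,.065],.0)
E
```

```text
t 5.77 pos [ 0.4486 -0.2717 -0.0091] q [-0.8577  0.5804  1.8096  0.2869  0.619   0.3557] w 8.725859086919144e-05 F [-3.219   1.2105  7.5652]
rotvec tool [ 0.0014 -0.0211 -0.0359] shift before turn mm [ -9.4572   1.0691 -70.6049] shift after turn mm [-10.9769   0.6013 -70.3902]
t 5.77 pos [ 0.4486 -0.2717 -0.0091] q [-0.8577  0.5804  1.8096  0.2869  0.619   0.3557] w 8.725859086919144e-05 F [-3.219   1.2105  7.5652]
rotvec tool [ 0.0014 -0.0211 -0.0359] shift before turn mm [-28.9575   1.7777 -74.9906] shift after turn mm [-30.5783   0.6013 -74.3632]
```

Call:
apply_moves --rows '[{"dx": -15, "dy": 0, "dz": -3, "rx": 0, "ry": -0.01, "rz": -0.018, "fingers": 1}, {"dx": -15, "dy": 0, "dz": -3, "rx": 0, "ry": -0.01, "rz": -0.018, "fingers": 0}, {"dx": 0, "dy": 0, "dz": 0, "rx": 0, "ry": 0, "rz": 0, "fingers": 0}, {"dx": 0, "dy": 0, "dz": 0, "rx": 0, "ry": 0, "rz": 0, "fingers": 0}, {"dx": 0, "dy": 0, "dz": 0, "rx": 0, "ry": 0, "rz": 0, "fingers": 0}, {"dx": 0, "dy": 0, "dz": 0, "rx": 0, "ry": 0, "rz": 0, "fingers": 0}]'

```text
time: 6.27
eef_pos: [0.4472, -0.2703, 0.0211]
ee_rot: [0.772, 0.054, -0.632, 0.043]
contact_force: [-0.0, 0.1, 0.9]
grip_width: 0.0605
```

```bash
python3 - <<'E'
from kn import *
c=r.get_calibration("wrist"); save(r.get_image("wrist"),"w8")
kn([.509,-.264,.045],.0)
print(proj(c,[.509,-.264,.056]))
E
```

```text
t 6.32 pos [ 0.4472 -0.2702  0.021 ] q [-0.8598  0.532   1.7591  0.2463  0.7583  0.4017] w 0.06760559003147834 F [-0.367  -0.5873 -0.8817]
rotvec tool [0.0011 0.0005 0.0024] shift before turn mm [ 18.743    2.4113 -65.6229] shift after turn mm [ 18.7791   2.2926 -65.6169]
[263.8162 110.8119]
```

View pics/w8.png

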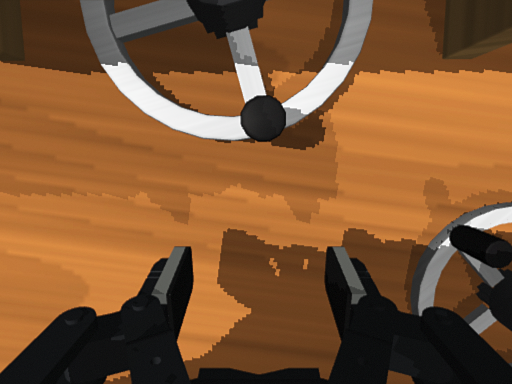

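Call:
apply_moves --rows '[{"dx": 4, "dy": 0.6, "dz": -16, "rx": 0, "ry": 0, "rz": 0, "fingers": 0.2}, {"dx": 4, "dy": 0.6, "dz": -16, "rx": 0, "ry": 0, "rz": 0, "fingers": 0.2}, {"dx": 5, "dy": 0.6, "dz": -16, "rx": 0, "ry": 0, "rz": 0, "fingers": 0.2}, {"dx": 5, "dy": 0.6, "dz": -16, "rx": 0, "ry": 0, "rz": 0, "fingers": 0.2}, {"dx": 0, "dy": 0, "dz": 0, "rx": 0, "ry": 0, "rz": 0, "fingers": 0.2}]'

```text
time: 6.73
eef_pos: [0.514, -0.2621, 0.0124]
ee_rot: [0.771, 0.054, -0.633, 0.041]
contact_force: [-0.4, -0.5, 0.3]
grip_width: 0.068
```

```bash
python3 - <<'E'
from kn import *
c=r.get_calibration("wrist"); save(r.get_image("wrist"),"w9")
kn([.508,-.264,.045],.0)
print(proj(c,[.508,-.264,.056]))
E
```

```text
t 6.78 pos [ 0.5126 -0.2619  0.0122] q [-0.7525  0.6074  1.619   0.2163  0.8085  0.5418] w 0.06808738401090657 F [-0.6831 -0.1805  0.3679]
rotvec tool [-0.002   0.0046  0.0072] shift before turn mm [-3.1035  1.4387 -1.7492] shift after turn mm [-3.085   1.4644 -1.7606]
[260.0938 295.1253]
```

View pics/w9.png

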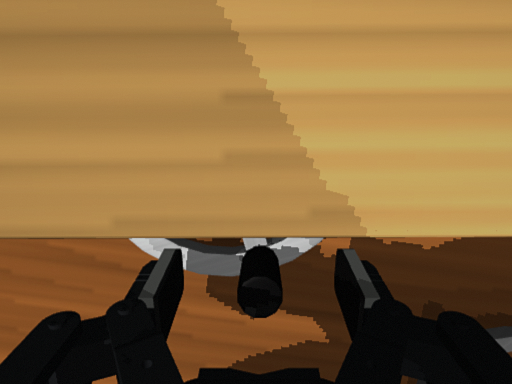

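Call:
apply_moves --rows '[{"dx": -2.5, "dy": 0, "dz": -1.5, "rx": 0, "ry": 0, "rz": 0, "fingers": 1}, {"dx": 0, "dy": 0, "dz": 0, "rx": 0, "ry": 0, "rz": 0, "fingers": 1}, {"dx": 0, "dy": 0, "dz": 0, "rx": 0, "ry": 0, "rz": 0, "fingers": 1}, {"dx": 0, "dy": 0, "dz": 0, "rx": 0, "ry": 0, "rz": 0, "fingers": 1}, {"dx": 0, "dy": 0, "dz": 0, "rx": 0, "ry": 0, "rz": 0, "fingers": 1}, {"dx": 0, "dy": 0, "dz": 0, "rx": 0, "ry": 0, "rz": 0, "fingers": 1}, {"dx": 0, "dy": 0, "dz": 0, "rx": 0, "ry": 0, "rz": 0, "fingers": 1}, {"dx": 0, "dy": 0, "dz": 0, "rx": 0, "ry": 0, "rz": 0, "fingers": 1}]'

```text
time: 7.45
eef_pos: [0.5103, -0.2616, 0.0144]
ee_rot: [0.77, 0.055, -0.634, 0.039]
contact_force: [2.1, 0.3, -0.9]
grip_width: 0.0166
```

```bash
python3 - <<'E'
from kn import *
kn([.508,-.264,.045],.0)
Rc=R.from_quat(r.read_state()["ee_rot"]);print("world -x in tool",Rc.inv().apply([-1,0,0]), "shelf -x",Rc.inv().apply(-e))
E
```

```text
t 7.45 pos [ 0.5103 -0.2616  0.0144] q [-0.7552  0.6022  1.6214  0.2155  0.8143  0.5428] w 0.01659828030290236 F [ 2.0828  0.3215 -0.8975]
rotvec tool [-0.0046  0.0063  0.0091] shift before turn mm [-0.5883  2.0075 -3.5356] shift after turn mm [-0.5475  2.0289 -3.5299]
world -x in tool [-0.1894 -0.1333  0.9728] shelf -x [-0.1924  0.0027  0.9812]
```

Call:
apply_moves --rows '[{"dx": -1.5, "dy": -1, "dz": 8, "rx": 0, "ry": 0, "rz": 0, "fingers": 1}, {"dx": -2.7, "dy": -1.9, "dz": 14, "rx": 0, "ry": 0, "rz": 0, "fingers": 1}, {"dx": -2.7, "dy": -1.9, "dz": 14, "rx": 0, "ry": 0, "rz": 0, "fingers": 1}, {"dx": -2.7, "dy": -1.9, "dz": 14, "rx": 0, "ry": 0, "rz": 0, "fingers": 1}]'

```text
time: 7.78
eef_pos: [0.4586, -0.2621, 0.0142]
ee_rot: [0.771, 0.055, -0.633, 0.04]
contact_force: [1.5, -0.0, -1.2]
grip_width: 0.0165
```

```bash
python3 - <<'E'
from kn import *
kn([.395,-.264,.045],.0)
save(r.get_image("wrist"),"w10")
E
```

```text
t 7.78 pos [ 0.4586 -0.2621  0.0142] q [-0.8302  0.5508  1.7473  0.2427  0.7515  0.4353] w 0.01647441642865788 F [ 1.4834 -0.0157 -1.2029]
rotvec tool [-0.0019  0.004   0.0067] shift before turn mm [-12.4588  -6.7646  55.916 ] shift after turn mm [-12.7263  -6.7888  55.8528]
```

View pics/w10.png

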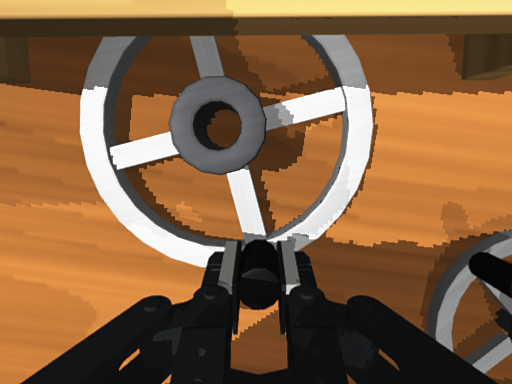

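Call:
apply_moves --rows '[{"dx": -2.8, "dy": -1.9, "dz": 14, "rx": 0, "ry": 0, "rz": 0, "fingers": 1}, {"dx": -2.8, "dy": -1.9, "dz": 14, "rx": 0, "ry": 0, "rz": 0, "fingers": 1}, {"dx": -2.8, "dy": -1.9, "dz": 14, "rx": 0, "ry": 0, "rz": 0, "fingers": 1}, {"dx": -2.8, "dy": -1.9, "dz": 14, "rx": 0, "ry": 0, "rz": 0, "fingers": 1}, {"dx": -1.5, "dy": -1, "dz": 7, "rx": 0, "ry": 0, "rz": 0, "fingers": 1}, {"dx": 0, "dy": 0, "dz": 0, "rx": 0, "ry": 0, "rz": 0, "fingers": 1}]'

```text
time: 8.33
eef_pos: [0.3869, -0.2616, 0.0145]
ee_rot: [0.77, 0.054, -0.634, 0.039]
contact_force: [-0.5, -1.3, -1.2]
grip_width: 0.0163
```

```bash
python3 - <<'E'
from kn import *
kn([.395,-.264,.045],.0)
c=r.get_calibration("wrist");save(r.get_image("wrist"),"w11");np.save("c11.npy",c,allow_pickle=True)
E
```

```text
t 8.33 pos [ 0.3869 -0.2616  0.0145] q [-0.9538  0.4869  1.9039  0.2781  0.6869  0.2737] w 0.01626133720710405 F [-0.4655 -1.3162 -1.2421]
rotvec tool [-0.004   0.0067  0.0081] shift before turn mm [  1.5404   3.441  -13.6071] shift after turn mm [  1.6595   3.4824 -13.5826]
```

View pics/w11.png

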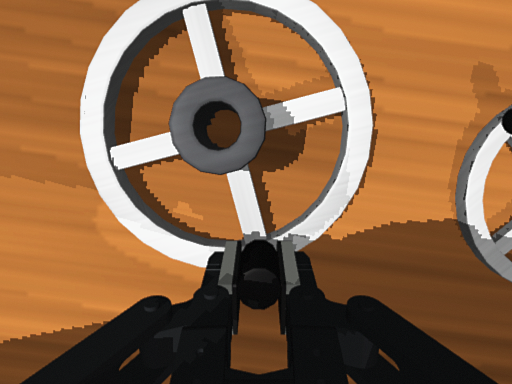

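Call:
apply_moves --rows '[{"dx": 0, "dy": 0, "dz": 0, "rx": 0, "ry": 0, "rz": 0, "fingers": 0.3}, {"dx": 0, "dy": 0, "dz": 0, "rx": 0, "ry": 0, "rz": 0, "fingers": 0.3}, {"dx": 0, "dy": 0, "dz": 0, "rx": 0, "ry": 0, "rz": 0, "fingers": 0.3}, {"dx": 0, "dy": 0, "dz": 0, "rx": 0, "ry": 0, "rz": 0, "fingers": 0.3}, {"dx": 0, "dy": 0, "dz": 0, "rx": 0, "ry": 0, "rz": 0, "fingers": 0.3}, {"dx": -10, "dy": 0, "dz": -2, "rx": 0, "ry": 0, "rz": 0, "fingers": 0.3}, {"dx": -20, "dy": 0, "dz": -4, "rx": 0, "ry": 0, "rz": 0, "fingers": 0.3}, {"dx": -20, "dy": 0, "dz": -4, "rx": 0, "ry": 0, "rz": 0, "fingers": 0.3}, {"dx": -20, "dy": 0, "dz": -4, "rx": 0, "ry": 0, "rz": 0, "fingers": 0.3}, {"dx": -15, "dy": 0, "dz": -3, "rx": 0, "ry": 0, "rz": 0, "fingers": 0.3}, {"dx": 0, "dy": 0, "dz": 0, "rx": 0, "ry": 0, "rz": 0, "fingers": 0.3}]'

```text
time: 9.3
eef_pos: [0.391, -0.2623, 0.1047]
ee_rot: [0.77, 0.056, -0.634, 0.04]
contact_force: [1.0, -0.3, 0.0]
grip_width: 0.06
```

```bash
cat > pl.py <<'E'
from kn import *
def down(G,yd,off=.030):  # G grasp point world, jaws along yd, tool straight down
    xd=np.array([0,0,-1.]); plan(np.array(G)+off*xd,tgtR(xd,yd))
E
python3 - <<'E'
from pl import *
c=r.get_calibration("wrist");save(r.get_image("wrist"),"w12")
S=r.get_calibration("side");save(r.get_image("side"),"s12",(185,345,215,335),5)
down([.45,-.24,.036],-l)
E
```

```text
t 9.4 pos [ 0.3903 -0.2614  0.1023] q [-0.9472  0.3314  1.793   0.2156  0.9484  0.3679] w 0.05988729341575949 F [-0.444   0.3533 -0.35  ]
rotvec tool [-0.0007 -0.1916  0.0121] shift before turn mm [106.5532 -11.8836 -42.5925] shift after turn mm [ 96.3442 -13.0746 -62.0949]
```

View pics/w12.png

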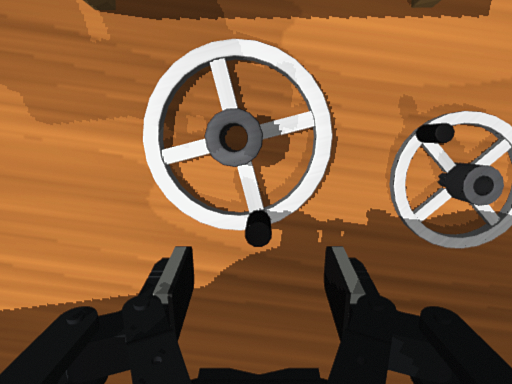

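View pics/s12.png

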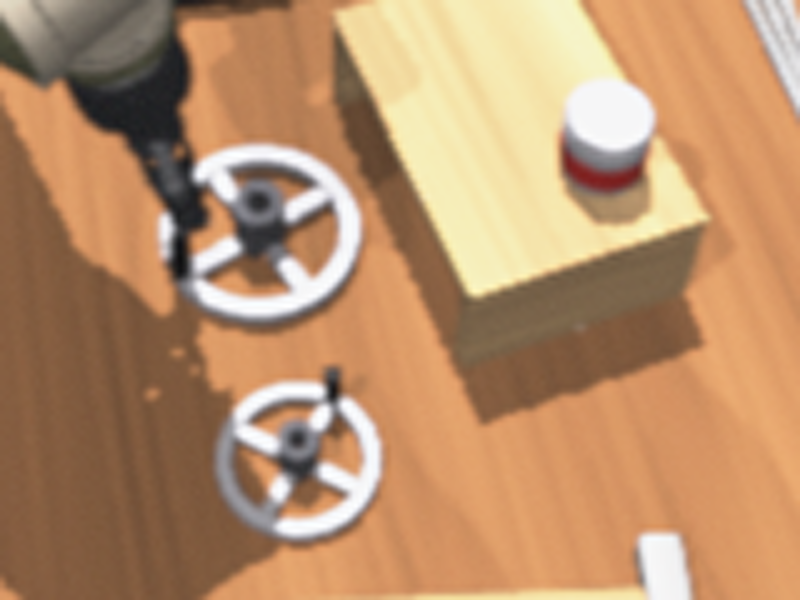

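```bash
python3 - <<'E'
from pl import *
c=r.get_calibration("wrist");S=r.get_calibration("side")
H=onz(c,236,137,.048);print("hub wrist",H,"hub side",onz(S,259/5+185-.4,201/5+215-.4,.048))
print("rim ctr chk: left/right/top/bot",onz(c,143,135,.012),onz(c,333,135,.012),onz(c,240,39,.016))
a,b=onz(c,217,63,.013),onz(c,256,206,.013);cd,d=onz(c,164,156,.013),onz(c,314,121,.013)
v=a-b;w=cd-d;print("spoke x ang",np.degrees(np.arctan2(v[1],v[0])),"spoke y ang",np.degrees(np.arctan2(w[1],w[0])),"len",np.linalg.norm(v),np.linalg.norm(w),(a+b)/2,(cd+d)/2)
E
```

```text
hub wrist [ 0.4411 -0.2397  0.048 ] hub side [ 0.4436 -0.2386  0.048 ]
rim ctr chk: left/right/top/bot [ 0.4332 -0.1688  0.012 ] [ 0.4521 -0.3072  0.012 ] [ 0.5084 -0.2314  0.016 ]
spoke x ang 22.755495420478937 spoke y ang 110.76520042325465 len 0.107145765187364 0.11310022790125243 [ 0.4415 -0.2377  0.013 ] [ 0.44   -0.2388  0.013 ]
```

```bash
python3 - <<'E'
from pl import *
down([.4415,-.2385,.105],[.3714,-.9285,0])
E
```

```text
t 9.4 pos [ 0.3903 -0.2614  0.1023] q [-0.9472  0.3314  1.793   0.2156  0.9484  0.3679] w 0.05988729341575949 F [-0.444   0.3533 -0.35  ]
rotvec tool [-0.2441 -0.1921 -0.0113] shift before turn mm [ 37.2875 -15.363  -47.6569] shift after turn mm [ 27.3442  -2.2312 -56.0792]
```

Call:
apply_moves --rows '[{"dx": 0, "dy": 0, "dz": 0, "rx": -0.082, "ry": -0.064, "rz": -0.004, "fingers": 0.3}, {"dx": 0, "dy": 0, "dz": 0, "rx": -0.082, "ry": -0.064, "rz": -0.004, "fingers": 0.3}, {"dx": 0, "dy": 0, "dz": 0, "rx": -0.082, "ry": -0.064, "rz": -0.004, "fingers": 0.3}, {"dx": 6, "dy": -0.5, "dz": -14, "rx": 0, "ry": 0, "rz": 0, "fingers": 0.3}, {"dx": 6, "dy": -0.5, "dz": -14, "rx": 0, "ry": 0, "rz": 0, "fingers": 0.3}, {"dx": 6, "dy": -0.5, "dz": -14, "rx": 0, "ry": 0, "rz": 0, "fingers": 0.3}, {"dx": 6, "dy": -0.5, "dz": -14, "rx": 0, "ry": 0, "rz": 0, "fingers": 0.3}, {"dx": 0, "dy": 0, "dz": 0, "rx": 0, "ry": 0, "rz": 0, "fingers": 0.3}]'

```text
time: 10.07
eef_pos: [0.44, -0.2343, 0.067]
ee_rot: [-0.687, -0.143, 0.7, -0.134]
contact_force: [-0.6, -0.2, -0.2]
grip_width: 0.0593
```

```bash
python3 - <<'E'
from pl import *
c=r.get_calibration("wrist");save(r.get_image("wrist"),"w13")
down([.4415,-.2385,.034],[.3714,-.9285,0])
print(proj(c,[.4415,-.2385,.048]))
E
```

```text
t 10.12 pos [ 0.4392 -0.2346  0.0674] q [-0.725   0.4749  1.6491 -0.008   1.0387  0.4554] w 0.05987352579064338 F [0.33   0.2411 0.6427]
rotvec tool [0.0139 0.0155 0.0159] shift before turn mm [63.2712  5.4865 -1.6125] shift after turn mm [63.368   4.4667 -0.7017]
[267.4028 228.3819]
```

View pics/w13.png

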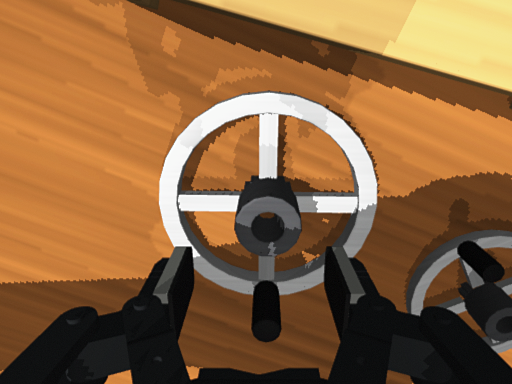

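Call:
apply_moves --rows '[{"dx": 0, "dy": 5, "dz": -1, "rx": 0.014, "ry": 0.015, "rz": 0.016, "fingers": 0.3}, {"dx": 16, "dy": 0, "dz": 0, "rx": 0, "ry": 0, "rz": 0, "fingers": 0.3}, {"dx": 16, "dy": 0, "dz": 0, "rx": 0, "ry": 0, "rz": 0, "fingers": 0.3}, {"dx": 12, "dy": 0, "dz": 0, "rx": 0, "ry": 0, "rz": 0, "fingers": 0.3}, {"dx": 0, "dy": 0, "dz": 0, "rx": 0, "ry": 0, "rz": 0, "fingers": 0.3}]'

```text
time: 10.53
eef_pos: [0.4401, -0.2413, 0.0214]
ee_rot: [0.696, 0.131, -0.693, 0.133]
contact_force: [-0.1, 1.2, 0.2]
grip_width: 0.0596
```

```bash
python3 - <<'E'
from pl import *
c=r.get_calibration("wrist");save(r.get_image("wrist"),"w14")
down([.4415,-.2385,.034],[.3714,-.9285,0])
print(proj(c,[.4415,-.2385,.048]))
E
```

```text
t 10.58 pos [ 0.4404 -0.2417  0.0224] q [-0.7383  0.5418  1.7029  0.0008  0.891   0.4565] w 0.05987709847061866 F [ 0.4483 -0.3107  0.6106]
rotvec tool [-0.0051 -0.0031 -0.005 ] shift before turn mm [18.3645 -2.635  -2.121 ] shift after turn mm [18.3707 -2.532  -2.1918]
[253.9961 270.23  ]
```

View pics/w14.png

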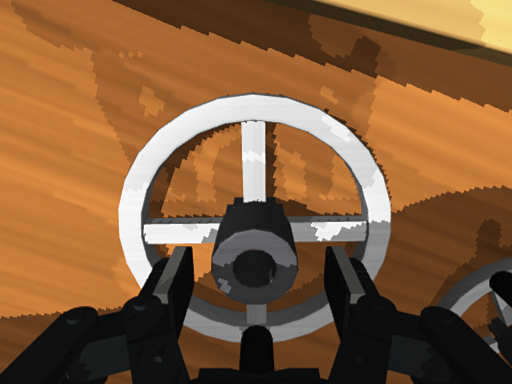

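Call:
apply_moves --rows '[{"dx": 9, "dy": -1, "dz": -1, "rx": -0.005, "ry": -0.003, "rz": -0.005, "fingers": 0.3}, {"dx": 9, "dy": -0.5, "dz": -1, "rx": 0, "ry": 0, "rz": 0, "fingers": 0.3}, {"dx": 0, "dy": 0, "dz": 0, "rx": 0, "ry": 0, "rz": 0, "fingers": 1}, {"dx": 0, "dy": 0, "dz": 0, "rx": 0, "ry": 0, "rz": 0, "fingers": 1}, {"dx": 0, "dy": 0, "dz": 0, "rx": 0, "ry": 0, "rz": 0, "fingers": 1}, {"dx": 0, "dy": 0, "dz": 0, "rx": 0, "ry": 0, "rz": 0, "fingers": 1}, {"dx": 0, "dy": 0, "dz": 0, "rx": 0, "ry": 0, "rz": 0, "fingers": 1}, {"dx": 0, "dy": 0, "dz": 0, "rx": 0, "ry": 0, "rz": 0, "fingers": 1}]'

```text
time: 11.25
eef_pos: [0.4417, -0.2407, 0.0049]
ee_rot: [0.695, 0.132, -0.694, 0.134]
contact_force: [-0.1, 0.1, -2.5]
grip_width: 0.035
```

```bash
python3 - <<'E'
from pl import *
down([.4415,-.2385,.034],[.3714,-.9285,0])
E
```

```text
t 11.25 pos [ 0.4417 -0.2407  0.0049] q [-0.7349  0.573   1.7138  0.0006  0.8516  0.4565] w 0.03504969700388719 F [-0.1447  0.0755 -2.522 ]
rotvec tool [-0.0015 -0.0018 -0.0026] shift before turn mm [ 0.9214 -2.0914 -0.6082] shift after turn mm [ 0.9257 -2.0881 -0.6129]
```

Call:
apply_moves --rows '[{"dx": -6, "dy": 0, "dz": 0, "rx": 0, "ry": 0, "rz": 0, "fingers": 1}, {"dx": -15, "dy": 0, "dz": 0, "rx": 0, "ry": 0, "rz": 0, "fingers": 1}, {"dx": -25, "dy": 0, "dz": 0, "rx": 0, "ry": 0, "rz": 0, "fingers": 1}, {"dx": -25, "dy": 0, "dz": 0, "rx": 0, "ry": 0, "rz": 0, "fingers": 1}, {"dx": -25, "dy": 0, "dz": 0, "rx": 0, "ry": 0, "rz": 0, "fingers": 1}, {"dx": -25, "dy": 0, "dz": 0, "rx": 0, "ry": 0, "rz": 0, "fingers": 1}, {"dx": -25, "dy": 0, "dz": 0, "rx": 0, "ry": 0, "rz": 0, "fingers": 1}, {"dx": -25, "dy": 0, "dz": 0, "rx": 0, "ry": 0, "rz": 0, "fingers": 1}, {"dx": -25, "dy": 0, "dz": 0, "rx": 0, "ry": 0, "rz": 0, "fingers": 1}, {"dx": -25, "dy": 0, "dz": 0, "rx": 0, "ry": 0, "rz": 0, "fingers": 1}, {"dx": -25, "dy": 0, "dz": 0, "rx": 0, "ry": 0, "rz": 0, "fingers": 1}, {"dx": -20, "dy": 0, "dz": 0, "rx": 0, "ry": 0, "rz": 0, "fingers": 1}, {"dx": -12, "dy": 0, "dz": 0, "rx": 0, "ry": 0, "rz": 0, "fingers": 1}, {"dx": 0, "dy": 0, "dz": 0, "rx": 0, "ry": 0, "rz": 0, "fingers": 1}]'

```text
time: 12.42
eef_pos: [0.437, -0.2361, 0.2985]
ee_rot: [-0.693, -0.136, 0.696, -0.131]
contact_force: [-0.2, -0.1, -4.8]
grip_width: 0.0358
```

```bash
python3 - <<'E'
from pl import *
plan([.469,.205,.3],tgtR([0,0,-1],[.3714,-.9285,0]))
save(r.get_image("wrist"),"w15");save(r.get_image("side"),"s15",(100,356,120,312),3)
E
```

```text
t 12.42 pos [ 0.437  -0.2361  0.2985] q [-0.7346  0.2428  1.2754  0.0008  1.6319  0.4566] w 0.03579461899009785 F [-0.232  -0.1258 -4.8115]
rotvec tool [-0.0009  0.003   0.008 ] shift before turn mm [   1.1471 -397.8588 -193.167 ] shift after turn mm [  -1.452  -397.6809 -193.5309]
```

View pics/w15.png

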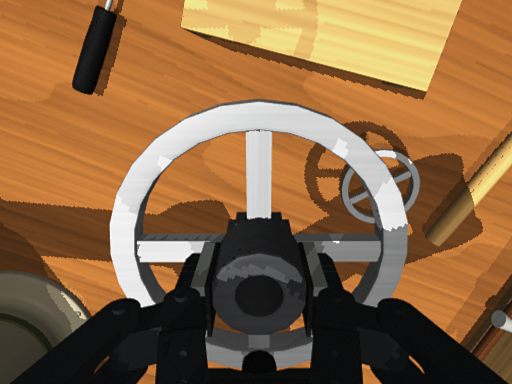

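View pics/s15.png

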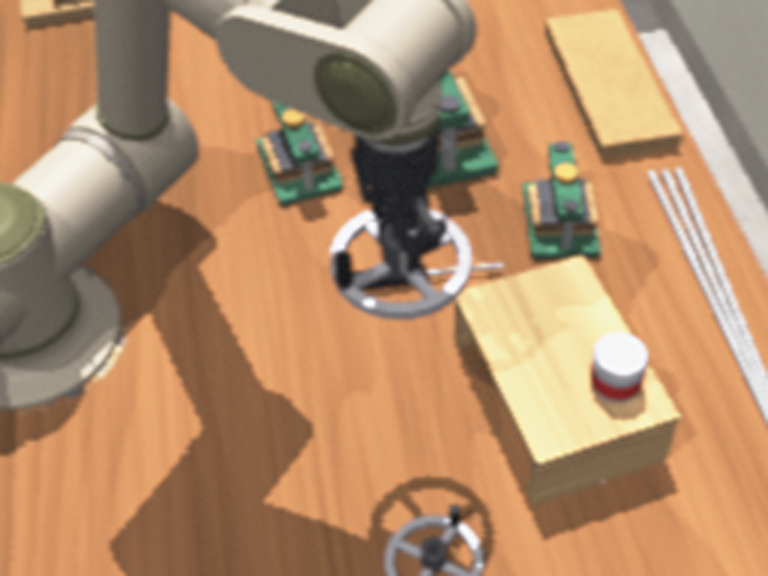

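Call:
apply_moves --rows '[{"dx": 0, "dy": -12, "dz": -6, "rx": 0, "ry": 0, "rz": 0, "fingers": 1}, {"dx": 0, "dy": -24, "dz": -12, "rx": 0, "ry": 0, "rz": 0, "fingers": 1}, {"dx": 0, "dy": -27, "dz": -13, "rx": 0, "ry": 0, "rz": 0, "fingers": 1}, {"dx": 0, "dy": -27, "dz": -13, "rx": 0, "ry": 0, "rz": 0, "fingers": 1}, {"dx": 0, "dy": -27, "dz": -13, "rx": 0, "ry": 0, "rz": 0, "fingers": 1}, {"dx": 0, "dy": -27, "dz": -13, "rx": 0, "ry": 0, "rz": 0, "fingers": 1}, {"dx": 0, "dy": -27, "dz": -13, "rx": 0, "ry": 0, "rz": 0, "fingers": 1}, {"dx": 0, "dy": -27, "dz": -13, "rx": 0, "ry": 0, "rz": 0, "fingers": 1}, {"dx": 0, "dy": -27, "dz": -13, "rx": 0, "ry": 0, "rz": 0, "fingers": 1}, {"dx": 0, "dy": -27, "dz": -13, "rx": 0, "ry": 0, "rz": 0, "fingers": 1}, {"dx": 0, "dy": -27, "dz": -13, "rx": 0, "ry": 0, "rz": 0, "fingers": 1}, {"dx": 0, "dy": -27, "dz": -13, "rx": 0, "ry": 0, "rz": 0, "fingers": 1}, {"dx": 0, "dy": -27, "dz": -13, "rx": 0, "ry": 0, "rz": 0, "fingers": 1}, {"dx": 0, "dy": -24, "dz": -13, "rx": 0, "ry": 0, "rz": 0, "fingers": 1}, {"dx": 0, "dy": -20, "dz": -8, "rx": 0, "ry": 0, "rz": 0, "fingers": 1}, {"dx": 0, "dy": -10, "dz": -4, "rx": 0, "ry": 0, "rz": 0, "fingers": 1}, {"dx": 0, "dy": 0, "dz": 0, "rx": 0, "ry": 0, "rz": 0, "fingers": 1}]'

```text
time: 13.93
eef_pos: [0.4514, 0.2243, 0.2787]
ee_rot: [-0.676, -0.145, 0.712, -0.122]
contact_force: [-0.3, -0.8, -5.4]
grip_width: 0.0357
```

```bash
python3 - <<'E'
from pl import *
plan([.469,.205,.3],tgtR([0,0,-1],[.3714,-.9285,0]))
c=r.get_calibration("wrist");save(r.get_image("wrist"),"w16")
print(proj(c,[[.5717,.246,.194],[.5717,.246,.15]]))
E
```

```text
t 13.93 pos [0.4514 0.2243 0.2787] q [0.2074 0.2824 1.2777 0.0336 1.6321 1.4005] w 0.03566182223743612 F [-0.3461 -0.7889 -5.3554]
rotvec tool [-0.0015  0.0442  0.0418] shift before turn mm [-22.7309  23.5088  -8.2108] shift after turn mm [-21.3449  24.4433  -9.1484]
[[304.991   -3.2824]
 [299.8018   5.9364]]
```

View pics/w16.png

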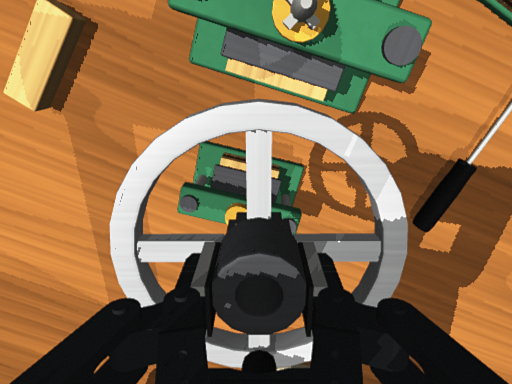

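Call:
apply_moves --rows '[{"dx": -10, "dy": 10, "dz": -5, "rx": 0, "ry": 0.044, "rz": 0.042, "fingers": 1}, {"dx": -11, "dy": 12, "dz": -10, "rx": 0, "ry": 0, "rz": 0, "fingers": 1}, {"dx": 0, "dy": 0, "dz": 0, "rx": 0, "ry": 0, "rz": 0, "fingers": 1}]'

```text
time: 14.23
eef_pos: [0.4723, 0.2071, 0.2962]
ee_rot: [-0.692, -0.132, 0.697, -0.134]
contact_force: [-0.2, -0.6, -4.9]
grip_width: 0.0354
```

```bash
python3 - <<'E'
from pl import *
plan([.469,.205,.3],tgtR([0,0,-1],[.3714,-.9285,0]))
c=r.get_calibration("wrist");im=r.get_image("wrist");save(im,"w17")
p=proj(c,[[.5717,.246,.194],[.5717,.246,.15],[.5717,.246,.162]]);print(p)
u,v=p[1].astype(int)
x0=max(0,u-40);y0=max(0,v-35);save(im,"w17z",(x0,x0+80,y0,y0+70),8);print(x0,y0)
E
```

```text
t 14.23 pos [0.4723 0.2071 0.2962] q [ 0.185   0.2787  1.232  -0.0031  1.6374  1.3761] w 0.03542843226645196 F [-0.2391 -0.6095 -4.8529]
rotvec tool [-0.001   0.007  -0.0017] shift before turn mm [-3.7426  0.705   3.901 ] shift after turn mm [-3.7709  0.6946  3.8755]
[[259.1876  30.2503]
 [258.9578  35.7906]
 [259.0133  34.4534]]
218 0
```

View pics/w17z.png

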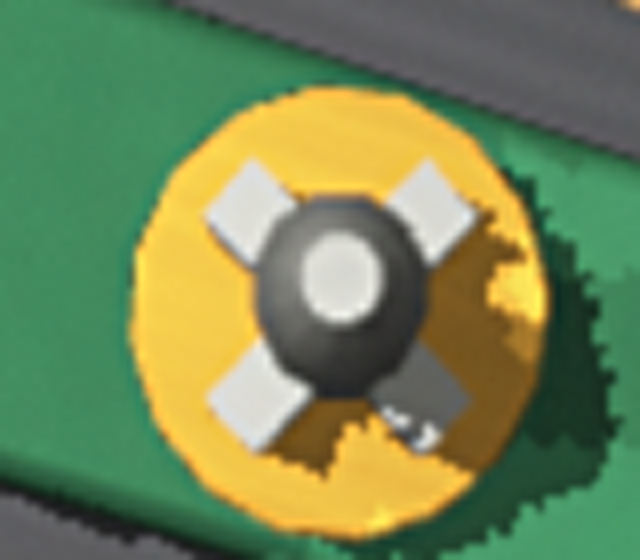

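```bash
python3 - <<'E'
from pl import *
c=r.get_calibration("wrist")
f=lambda u,v:(u/8+218-.44,v/8-.44)
E=[onz(c,*f(*p),.162) for p in [(230,187),(452,186),(447,425),(232,427)]]
m=np.mean(E,0);print("ctr",m,"r",[np.linalg.norm(x-m) for x in E])
for a,b in ((0,2),(1,3)):
    v=E[a]-E[b];print("key ang",np.degrees(np.arctan2(v[1],v[0])),np.linalg.norm(v))
print("tip",onz(c,*f(342,278),.194),"collar",onz(c,*f(340,312),.15))
s=r.read_state();M=R.from_quat(s["ee_rot"]).as_matrix();print("tool y ang",np.degrees(np.arctan2(M[1,1],M[0,1])),"tool -z ang",np.degrees(np.arctan2(-M[1,2],-M[0,2])))
# wheel angle in hand from this image
save(r.get_image("wrist"),"w18")
E
```

```text
ctr [0.5679 0.2448 0.162 ] r [np.float64(0.01469506604076707), np.float64(0.014837938968272827), np.float64(0.014622201024666617), np.float64(0.014830480273112637)]
key ang 66.5015531559349 0.02931726596188375
key ang -23.038431899216846 0.029668329610849985
tip [0.568  0.2448 0.194 ] collar [0.5684 0.2449 0.15  ]
tool y ang -68.24455810118867 tool -z ang 21.75508741778272
```

View pics/w18.png

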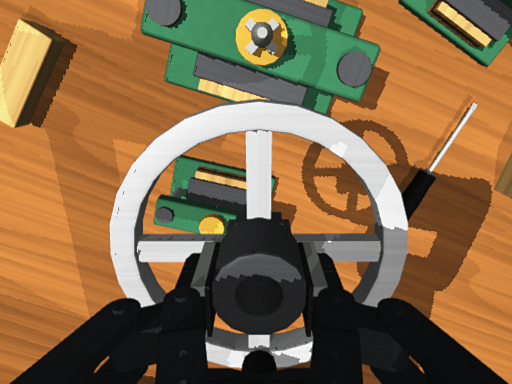

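```bash
python3 - <<'E'
from pl import *
c=r.get_calibration("wrist");s=r.read_state();Rt=R.from_quat(s["ee_rot"])
im=r.get_image("wrist");save(im,"w19z",(180,340,200,350),5)
for p in [(262,292),(260,294)]:
    P=onz(c,*p,s["eef_pos"][2]-.005+.048);print(P,Rt.inv().apply(P-s["eef_pos"])*1e3)
# rim: top inner/outer, left/right outer
for p in [(258,101),(111,230),(407,230),(258,128)]:
    P=onz(c,*p,s["eef_pos"][2]-.005+.016);print(P,Rt.inv().apply(P-s["eef_pos"])*1e3)
Rt2=tgtR([0,0,-1],[.3714,-.9285,0]); plan([.5685,.245,.25],Rt2)
E
```

```text
[0.4746 0.2082 0.338 ] [-43.0369   1.1767  -3.4923]
[0.4735 0.2085 0.338 ] [-43.0281   0.4272  -2.6008]
[0.536  0.2342 0.306 ] [-11.7052  -0.2481 -70.554 ]
[0.4586 0.275  0.306 ] [-11.1434 -66.8747 -13.7425]
[0.5081 0.1505 0.306 ] [-11.1304  67.1715 -13.5559]
[0.5261 0.2303 0.306 ] [-11.598   -0.2645 -59.8182]
t 14.38 pos [0.4703 0.208  0.2949] q [ 0.1869  0.2782  1.2367 -0.0019  1.6368  1.3774] w 0.035784153212351906 F [ 0.2698  0.518  -5.2518]
rotvec tool [-0.0003  0.0102  0.0001] shift before turn mm [  43.7771    2.0595 -105.3433] shift after turn mm [  44.8538    2.0913 -104.8888]
```

View pics/w19z.png

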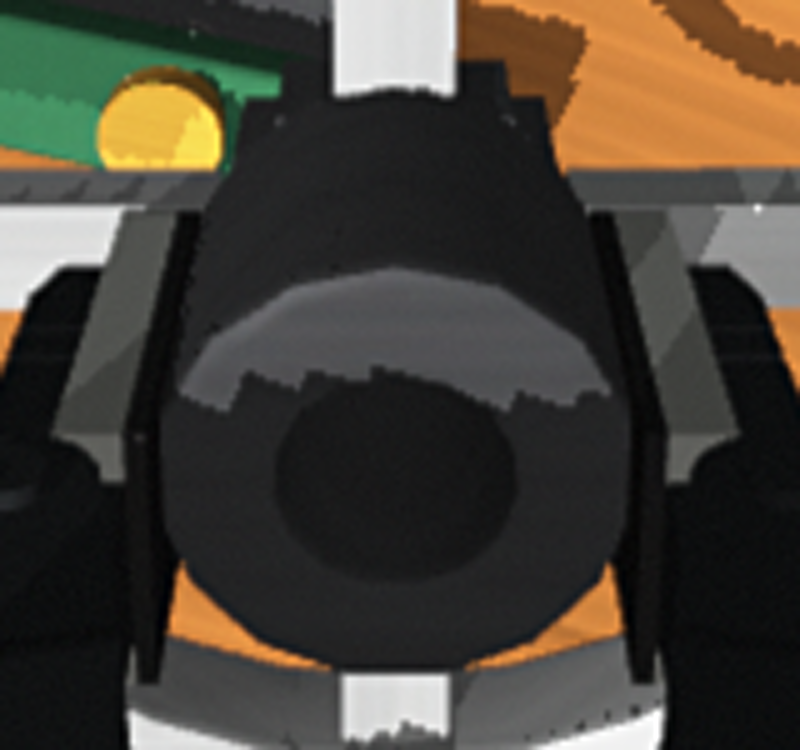

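Call:
apply_moves --rows '[{"dx": 2, "dy": 0, "dz": -10, "rx": 0, "ry": 0.01, "rz": 0, "fingers": 1}, {"dx": 5, "dy": 0.5, "dz": -19, "rx": 0, "ry": 0, "rz": 0, "fingers": 1}, {"dx": 8, "dy": 0.5, "dz": -25, "rx": 0, "ry": 0, "rz": 0, "fingers": 1}, {"dx": 10, "dy": 0.5, "dz": -25, "rx": 0, "ry": 0, "rz": 0, "fingers": 1}, {"dx": 10, "dy": 0.5, "dz": -16, "rx": 0, "ry": 0, "rz": 0, "fingers": 1}, {"dx": 5, "dy": 0, "dz": -6, "rx": -0.05, "ry": 0, "rz": 0, "fingers": 1}, {"dx": 0, "dy": 0, "dz": 0, "rx": -0.1, "ry": 0, "rz": 0, "fingers": 1}, {"dx": 0, "dy": 0, "dz": 0, "rx": -0.1, "ry": 0, "rz": 0, "fingers": 1}, {"dx": 0, "dy": 0, "dz": 0, "rx": -0.1, "ry": 0, "rz": 0, "fingers": 1}, {"dx": 0, "dy": 0, "dz": 0, "rx": -0.05, "ry": 0, "rz": 0, "fingers": 1}, {"dx": 0, "dy": 0, "dz": 0, "rx": 0, "ry": 0, "rz": 0, "fingers": 1}]'

```text
time: 15.3
eef_pos: [0.57, 0.2466, 0.2421]
ee_rot: [-0.649, -0.276, 0.655, -0.273]
contact_force: [0.5, 0.4, -4.7]
grip_width: 0.0358
```

```bash
cat > pr.py <<'E'
from pl import *
def pr(z,hz=-.0015,P=(.568,.2448)):
    s=r.read_state();M=R.from_quat(s["ee_rot"]).as_matrix()
    y=M[:,1].copy();y[2]=0
    Rt=tgtR([0,0,-1],y)
    a=np.degrees(np.arctan2(-M[1,2],-M[0,2]))
    T=np.array([P[0],P[1],z])-Rt.apply([0,0,hz])
    plan(T,Rt);print("wheel ang",a,"to key 66.7:",66.7-a)
E
python3 - <<'E'
from pr import *
pr(.25);save(r.get_image("scene"),"sc20",(240,380,180,310),5)
save(r.get_image("side"),"s20",(190,310,90,190),6)
E
```

```text
t 15.3 pos [0.57   0.2466 0.2421] q [0.2169 0.5012 1.0344 0.0025 1.6155 0.9906] w 0.03575594444554655 F [ 0.4587  0.4156 -4.7206]
rotvec tool [0.     0.0065 0.0073] shift before turn mm [-7.9009 -0.2425  4.2579] shift after turn mm [-7.93   -0.1846  4.2063]
wheel ang 45.67607167477646 to key 66.7: 21.023928325223544
```

View pics/sc20.png

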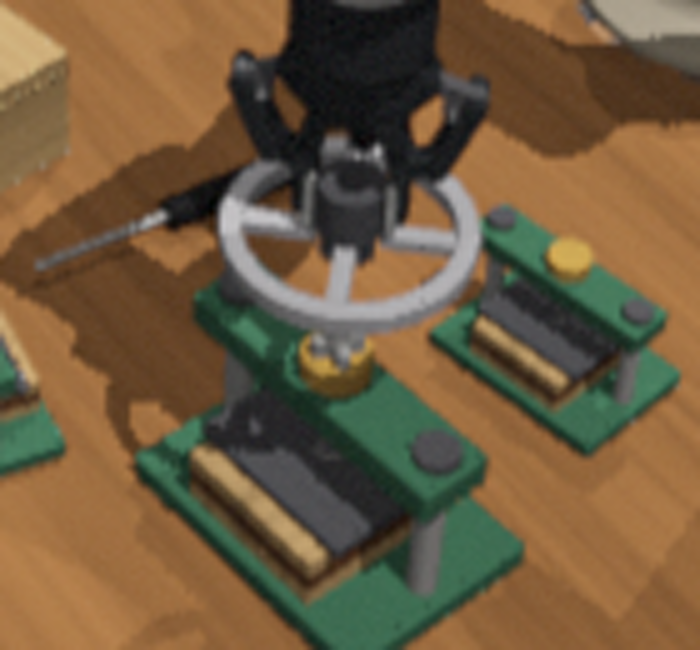

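View pics/s20.png

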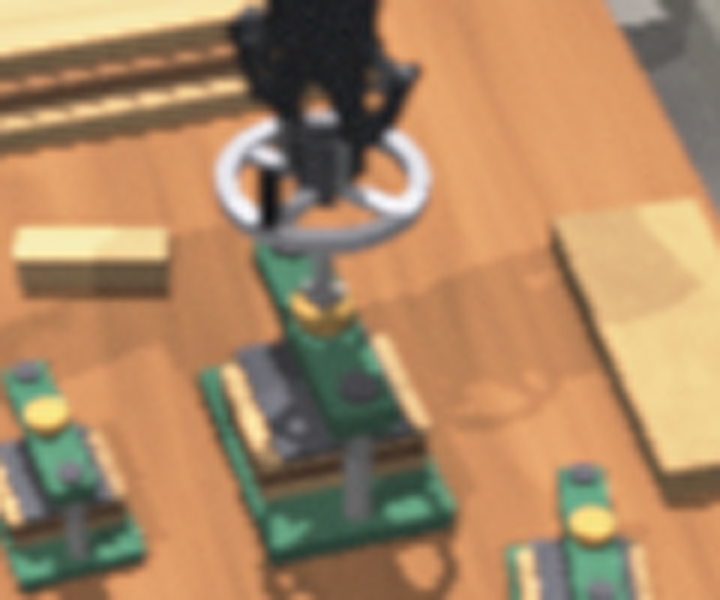

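Call:
apply_moves --rows '[{"dx": 10, "dy": 0, "dz": 3.5, "rx": 0, "ry": 0.006, "rz": 0.007, "fingers": 1}, {"dx": 14, "dy": 0, "dz": 0, "rx": 0, "ry": 0, "rz": 0, "fingers": 1}, {"dx": 10, "dy": 0, "dz": 0, "rx": 0, "ry": 0, "rz": 0, "fingers": 1}, {"dx": 0, "dy": 0, "dz": 0, "rx": 0, "ry": 0, "rz": 0, "fingers": 1}]'

```text
time: 15.73
eef_pos: [0.5678, 0.2443, 0.2072]
ee_rot: [0.654, 0.271, -0.653, 0.271]
contact_force: [0.2, 0.0, -4.4]
grip_width: 0.0355
```

```bash
python3 - <<'E'
from pr import *
pr(.185)
E
```

```text
t 15.73 pos [0.5678 0.2443 0.2072] q [0.2149 0.5098 1.1192 0.0001 1.5106 1.0003] w 0.03551150272425707 F [ 0.1647  0.0458 -4.3589]
rotvec tool [ 0.     -0.0018 -0.001 ] shift before turn mm [22.1889 -0.2739  1.0286] shift after turn mm [22.1909 -0.2515  0.9895]
wheel ang 44.999915476092 to key 66.7: 21.700084523908004
```

Call:
apply_moves --rows '[{"dx": 5, "dy": 0, "dz": 0.6, "rx": 0, "ry": -0.002, "rz": 0, "fingers": 1}, {"dx": 4, "dy": 0, "dz": 0, "rx": 0, "ry": 0, "rz": 0, "fingers": 1}, {"dx": 4, "dy": 0, "dz": 0, "rx": 0, "ry": 0, "rz": 0, "fingers": 1}, {"dx": 0, "dy": 0, "dz": 0, "rx": 0, "ry": 0, "rz": 0, "fingers": 1}]'

```text
time: 16.07
eef_pos: [0.5679, 0.244, 0.1941]
ee_rot: [0.654, 0.269, -0.653, 0.27]
contact_force: [-0.0, -0.5, -6.0]
grip_width: 0.0356
```

```bash
python3 - <<'E'
from pr import *
pr(.175)
E
```

```text
t 16.07 pos [0.5679 0.244  0.1941] q [ 0.215   0.5186  1.1418 -0.001   1.4794  1.0036] w 0.03563587698633123 F [-0.0074 -0.5079 -5.9596]
rotvec tool [ 0.     -0.001  -0.0018] shift before turn mm [19.1276 -0.5108  0.893 ] shift after turn mm [19.1293 -0.4758  0.8739]
wheel ang 44.82190131338856 to key 66.7: 21.878098686611445
```

Call:
apply_moves --rows '[{"dx": 4, "dy": -0.3, "dz": 0.5, "rx": 0, "ry": 0, "rz": 0, "fingers": 1}, {"dx": 4, "dy": 0, "dz": 0, "rx": 0, "ry": 0, "rz": 0, "fingers": 1}, {"dx": 4, "dy": 0, "dz": 0, "rx": 0, "ry": 0, "rz": 0, "fingers": 1}, {"dx": 0, "dy": 0, "dz": 0, "rx": 0, "ry": 0, "rz": 0, "fingers": 1}]'

```text
time: 16.4
eef_pos: [0.568, 0.244, 0.1819]
ee_rot: [0.655, 0.269, -0.652, 0.27]
contact_force: [0.0, -0.6, -4.7]
grip_width: 0.0353
```

```bash
python3 - <<'E'
from pr import *
pr(.17)
save(r.get_image("scene"),"sc21",(240,380,180,310),5)
E
```

```text
t 16.4 pos [0.568  0.244  0.1819] q [ 0.2149  0.5262  1.1642 -0.001   1.4468  1.0041] w 0.03533724674792005 F [ 0.0394 -0.6054 -4.6864]
rotvec tool [ 0.     -0.0032 -0.0032] shift before turn mm [11.9199 -0.5986  0.9452] shift after turn mm [11.9247 -0.56    0.9074]
wheel ang 44.793666467296624 to key 66.7: 21.90633353270338
```

View pics/sc21.png

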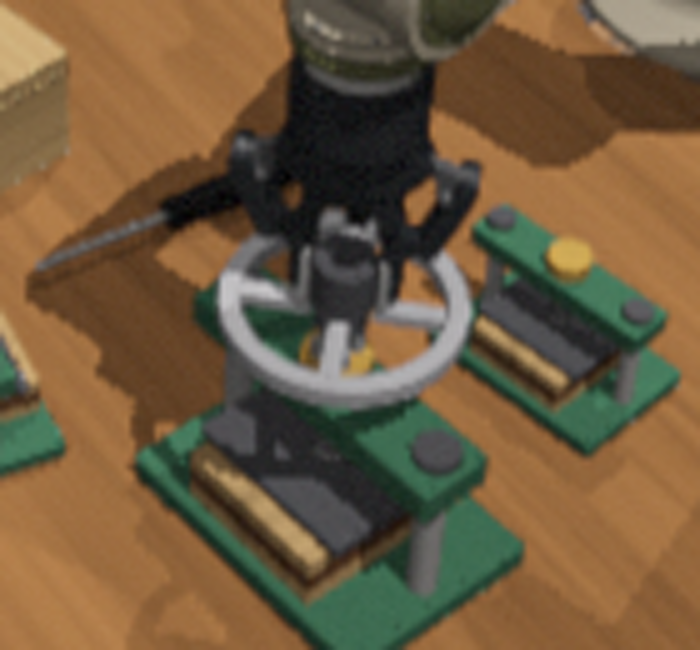

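Call:
apply_moves --rows '[{"dx": 4, "dy": 0, "dz": 0, "rx": 0, "ry": -0.003, "rz": -0.003, "fingers": 1}, {"dx": 4, "dy": 0, "dz": 0, "rx": 0, "ry": 0, "rz": 0, "fingers": 1}, {"dx": 3, "dy": 0, "dz": 0, "rx": 0, "ry": 0, "rz": 0, "fingers": 1}, {"dx": 0, "dy": 0, "dz": 0, "rx": 0, "ry": 0, "rz": 0, "fingers": 1}]'

```text
time: 16.78
eef_pos: [0.5685, 0.244, 0.1707]
ee_rot: [0.654, 0.269, -0.653, 0.27]
contact_force: [-0.1, 0.9, -3.8]
grip_width: 0.0358
```

Call:
apply_moves --rows '[{"dx": 3, "dy": 0, "dz": 0, "rx": 0, "ry": 0, "rz": 0, "fingers": 1}, {"dx": 0, "dy": 0, "dz": 0, "rx": 0, "ry": 0, "rz": 0, "fingers": 1}]'

```text
time: 16.95
eef_pos: [0.5685, 0.244, 0.1673]
ee_rot: [0.654, 0.269, -0.653, 0.269]
contact_force: [0.2, 0.0, -5.0]
grip_width: 0.0354
```

Call:
apply_moves --rows '[{"dx": 2, "dy": 0, "dz": 0, "rx": 0, "ry": 0, "rz": 0, "fingers": 1}, {"dx": 0, "dy": 0, "dz": 0, "rx": 0, "ry": 0, "rz": 0, "fingers": 1}]'

```text
time: 17.12
eef_pos: [0.5689, 0.2442, 0.1673]
ee_rot: [0.655, 0.269, -0.652, 0.27]
contact_force: [-0.3, 0.4, -3.7]
grip_width: 0.0354
```

Call:
apply_moves --rows '[{"dx": 2, "dy": 0, "dz": 0, "rx": -0.06, "ry": 0, "rz": 0, "fingers": 1}, {"dx": 2, "dy": 0, "dz": 0, "rx": -0.06, "ry": 0, "rz": 0, "fingers": 1}, {"dx": 2, "dy": 0, "dz": 0, "rx": -0.06, "ry": 0, "rz": 0, "fingers": 1}]'

```text
time: 17.37
eef_pos: [0.5699, 0.2447, 0.1667]
ee_rot: [0.63, 0.328, -0.622, 0.33]
contact_force: [-4.4, -0.9, 7.6]
grip_width: 0.0351
```

```bash
python3 - <<'E'
from pr import *
pr(.155)
E
```

```text
t 17.37 pos [0.5699 0.2447 0.1667] q [0.2149 0.538  1.1887 0.0003 1.4031 0.8186] w 0.03510954598485486 F [-4.352  -0.943   7.6247]
rotvec tool [ 0.     -0.0089 -0.0079] shift before turn mm [11.6172 -1.6897  2.6126] shift after turn mm [11.6529 -1.5973  2.5095]
wheel ang 55.41051891661306 to key 66.7: 11.289481083386946
```

Call:
apply_moves --rows '[{"dx": 1.5, "dy": -1, "dz": 1.2, "rx": -0.06, "ry": -0.008, "rz": -0.007, "fingers": 1}, {"dx": 1.5, "dy": 0, "dz": 0, "rx": -0.06, "ry": 0, "rz": 0, "fingers": 1}, {"dx": 1.5, "dy": 0, "dz": 0, "rx": -0.05, "ry": 0, "rz": 0, "fingers": 1}]'

```text
time: 17.62
eef_pos: [0.5696, 0.2442, 0.1652]
ee_rot: [0.596, 0.382, -0.592, 0.385]
contact_force: [-0.2, -0.6, -3.5]
grip_width: 0.0352
```

```bash
python3 - <<'E'
from pr import *
pr(.155)
E
```

```text
t 17.62 pos [0.5696 0.2442 0.1652] q [ 0.2149  0.5405  1.1885 -0.0012  1.4052  0.6397] w 0.035150011456291715 F [-0.2462 -0.5928 -3.5378]
rotvec tool [ 0.     -0.0035 -0.0067] shift before turn mm [10.1683 -1.7367  1.6824] shift after turn mm [10.1855 -1.6689  1.6468]
wheel ang 65.67131647480842 to key 66.7: 1.0286835251915818
```

Call:
apply_moves --rows '[{"dx": 3, "dy": 0, "dz": 0, "rx": -0.015, "ry": -0.003, "rz": -0.006, "fingers": 1}, {"dx": 3, "dy": 0, "dz": 0, "rx": 0, "ry": 0, "rz": 0, "fingers": 1}]'

```text
time: 17.78
eef_pos: [0.5697, 0.2442, 0.1593]
ee_rot: [0.591, 0.388, -0.59, 0.389]
contact_force: [-0.3, 0.9, -5.4]
grip_width: 0.0351
```

Call:
apply_moves --rows '[{"dx": 3, "dy": 0, "dz": 0, "rx": 0, "ry": 0, "rz": 0, "fingers": 1}, {"dx": 2, "dy": 0, "dz": 0, "rx": 0, "ry": 0, "rz": 0, "fingers": 1}]'

```text
time: 17.95
eef_pos: [0.5697, 0.2443, 0.1548]
ee_rot: [0.592, 0.388, -0.591, 0.388]
contact_force: [-7.7, -2.4, 19.8]
grip_width: 0.0357
```

```bash
python3 - <<'E'
from pr import *
pr(.155)
E
```

```text
t 17.95 pos [0.5697 0.2443 0.1548] q [0.2143 0.5517 1.1992 0.     1.3891 0.6241] w 0.0356752604279364 F [-7.7198 -2.3518 19.8287]
rotvec tool [ 0.     -0.001  -0.0012] shift before turn mm [-0.1698 -1.7631  1.6977] shift after turn mm [-0.166  -1.7633  1.6979]
wheel ang 66.51969061133671 to key 66.7: 0.18030938866328938
```

Call:
apply_moves --rows '[{"dx": 0, "dy": -0.5, "dz": 0.5, "rx": 0, "ry": 0, "rz": 0, "fingers": 1}, {"dx": 0, "dy": 0, "dz": 0, "rx": 0, "ry": 0, "rz": 0, "fingers": 0.3}, {"dx": 0, "dy": 0, "dz": 0, "rx": 0, "ry": 0, "rz": 0, "fingers": 0.3}, {"dx": 0, "dy": 0, "dz": 0, "rx": 0, "ry": 0, "rz": 0, "fingers": 0.3}, {"dx": 0, "dy": 0, "dz": 0, "rx": 0, "ry": 0, "rz": 0, "fingers": 0.3}, {"dx": 0, "dy": 0, "dz": 0, "rx": 0, "ry": 0, "rz": 0, "fingers": 0.3}]'

```text
time: 18.45
eef_pos: [0.57, 0.2445, 0.1562]
ee_rot: [0.594, 0.386, -0.59, 0.387]
contact_force: [0.6, 0.2, 0.2]
grip_width: 0.0599
```

```bash
python3 - <<'E'
from pr import *
pr(.155);save(r.get_image("wrist"),"w22")
E
```

```text
t 18.45 pos [0.57   0.2445 0.1562] q [0.2144 0.5493 1.1997 0.0004 1.3868 0.6274] w 0.05993411743276666 F [0.6028 0.1755 0.1627]
rotvec tool [ 0.     -0.0037 -0.0045] shift before turn mm [ 1.1339 -1.97    1.9878] shift after turn mm [ 1.1501 -1.9649  1.9836]
wheel ang 66.33017765307004 to key 66.7: 0.36982234692996485
```

View pics/w22.png

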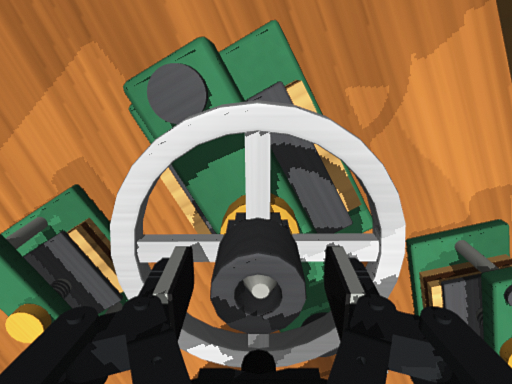

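Fingers are open and the force has dropped to zero. The shaft tip shows in the bore at (260,288). I'll lift straight up and check the seating.

Call:
apply_moves --rows '[{"dx": -8, "dy": 0, "dz": 0, "rx": 0, "ry": 0, "rz": 0, "fingers": 0.3}, {"dx": -20, "dy": 0, "dz": 0, "rx": 0, "ry": 0, "rz": 0, "fingers": 0.3}, {"dx": -25, "dy": 0, "dz": 0, "rx": 0, "ry": 0, "rz": 0, "fingers": 0.3}, {"dx": -25, "dy": 0, "dz": 0, "rx": 0, "ry": 0, "rz": 0, "fingers": 0.3}, {"dx": -25, "dy": 0, "dz": 0, "rx": 0, "ry": 0, "rz": 0, "fingers": 0.3}, {"dx": -25, "dy": 0, "dz": 0, "rx": 0, "ry": 0, "rz": 0, "fingers": 0.3}, {"dx": -15, "dy": 0, "dz": 0, "rx": 0, "ry": 0, "rz": 0, "fingers": 0.3}, {"dx": 0, "dy": 0, "dz": 0, "rx": 0, "ry": 0, "rz": 0, "fingers": 0.3}]'

```text
time: 19.17
eef_pos: [0.5683, 0.244, 0.3088]
ee_rot: [0.594, 0.386, -0.59, 0.387]
contact_force: [-0.5, -1.1, 0.4]
grip_width: 0.0595
```

```bash
python3 - <<'E'
from pr import *
pr(.155)
c=r.get_calibration("wrist");im=r.get_image("wrist");save(im,"w23");print(proj(c,[[.568,.2448,.194],[.568,.2448,.198]]))
save(r.get_image("scene"),"sc23",(240,380,180,310),5)
save(r.get_image("side"),"s23",(190,310,90,190),6)
save(r.get_image("side"),"s23full")
E
```

```text
t 19.17 pos [0.5683 0.244  0.3088] q [0.2142 0.4668 0.9073 0.0005 1.7627 0.6278] w 0.05954660846710409 F [-0.5236 -1.1044  0.3915]
rotvec tool [ 0.     -0.0032 -0.0035] shift before turn mm [153.7469  -1.099    1.385 ] shift after turn mm [153.7534  -0.5557   0.897 ]
wheel ang 66.31054988651077 to key 66.7: 0.3894501134892323
[[258.4496 176.9212]
 [258.4679 178.3815]]
```

View pics/w23.png

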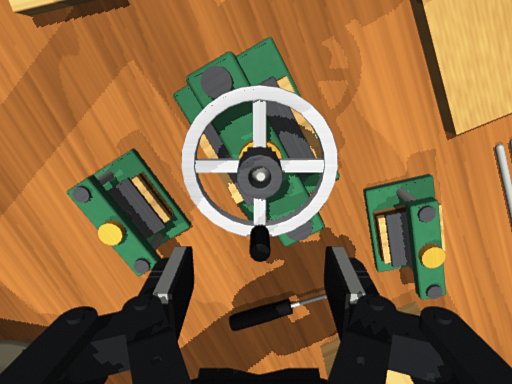

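View pics/sc23.png

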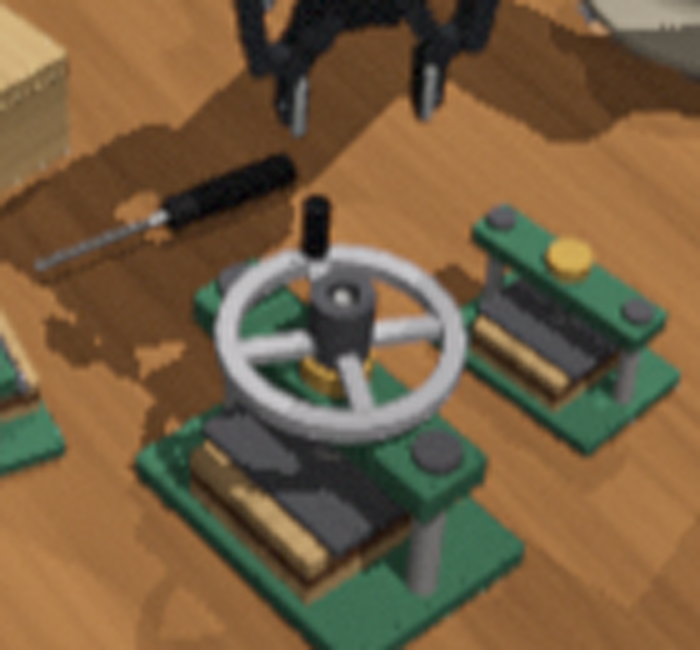

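View pics/s23.png

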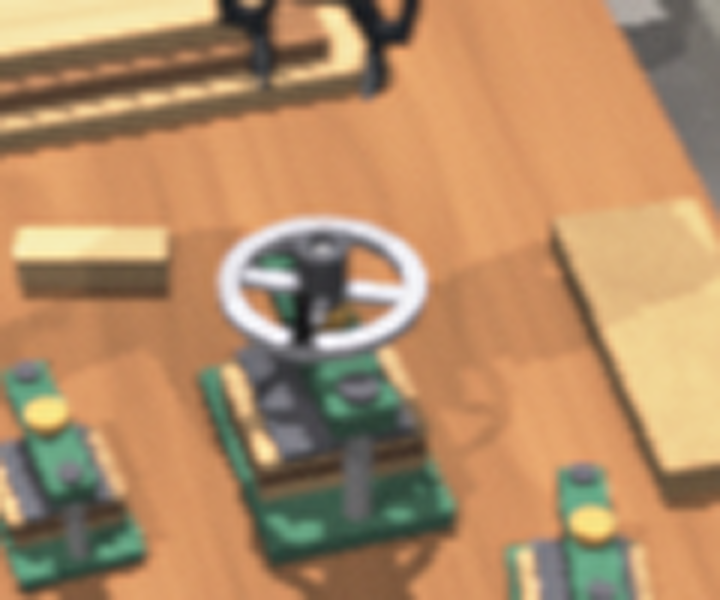

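View pics/s23full.png

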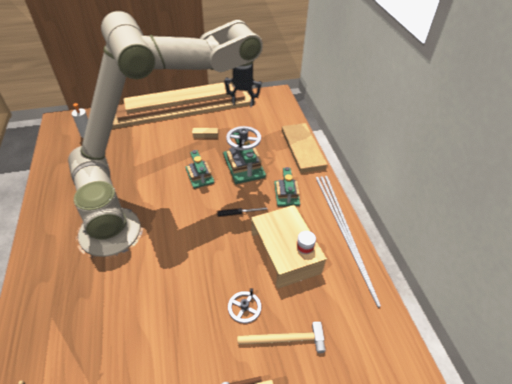

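```bash
python3 - <<'E'
from pr import *
S=r.get_calibration("side");C=r.get_calibration("scene")
print("hub top",two(S,(190+322/6-.4,90+243/6-.4),C,(240+343/5-.4,180+293/5-.4)))
k=two(S,(190+306/6-.4,90+290/6-.4),C,(240+316/5-.4,180+203/5-.4));print("knob top",k)
E
```

```text
hub top (array([0.5713, 0.2464, 0.1968]), np.float64(0.0011217076202629842))
knob top (array([0.5478, 0.1884, 0.2067]), np.float64(0.00013821102660160203))
```

```bash
python3 - <<'E'
from plant import r
print(r.hand_in())
E
```

```text
the job is handed in; nothing more can be done
None
```

The handwheel is fully home on the big press's collar and released. I handed the job in at about 19 s of the 64 s allowed; it reports no verdict.

**What I did**
- I gripped the wheel by its knob and drew it out flat until the hub stood about 9 cm clear of the board, then let go.
- I took it by the hub, carried it to the press and read the key angle from above with the wrist camera.
- I lowered it until it rested on the keys, then turned it the last 20° under about 10 N until it dropped in line, and pressed it down onto the collar.
- I opened the fingers and lifted clear.

**Last checks**
- **Seating:** From two views the hub top measured 197 mm (198 mm expected) and the knob top 207 mm (206 mm expected). The wheel angle was within 0.5° of the keys.
- **Forces:** About 20 N when it landed on the collar, and about 0 N after release.
- **Bystanders:** In the final picture the screwdriver, hammer, tin, offcut and small wheel all look where they started.

**What disagreed**
- **Missed first grip:** The fingertips actually stood about 33 mm farther back than the tool description says, so the first grip closed just above the knob without moving the wheel. I measured the offset by lightly touching the bench (about 8 N) and allowed for it afterwards.
- **Camera offset:** The fixed cameras placed the shaft about 4 mm from where the wrist camera did. I trusted the wrist camera, and the shaft went into the bore cleanly.

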